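# Press a brake calliper piston home with a ratchet bar clamp

### The job

Get the brake calliper on the clamp board ready for new pads: take out the worn pad that stands between the clamp jaw and the calliper piston and put it in the metal tray, then pump the clamp's trigger until its jaw has pressed the piston fully home. After that push the upright release lever back and with it slide the jaw all the way back to its rear stop. Only the jaw may press on the piston, never the gripper, and leave the other things on the bench where they are.

Things in the scene. Friction and masses are not known exactly. Their poses are not given: they have to be found in the camera images.
- clamp: Wooden board 440 x 110 x 18 mm fixed to the bench, carrying a ratchet bar clamp and a calliper. Origin on the bench under the bar; board from x = -240 to +200 mm. Its x axis is the way the jaw advances to the calliper, y is across, z up. The toothed steel bar runs along x at y = 0, 53 mm high.
- bed (a point): Middle of the bed between jaw and calliper, 55 mm above the bench: two aluminium rails (clamp x = 8 to 96 mm), 15 to 47 mm either side of the bar, on which the pad stands.
- calliper (a point): Top of the dark calliper: a cylinder 68 mm across, axis along clamp x, 85 mm up, top 119 mm up, at clamp x = 98 to 150 mm. Behind it the fixed jaw, to x = 177 mm, 123 mm high.
- jaw (a joint): Position of the sliding jaw in m: 0 = rear stop, growing towards the piston (jaw face at clamp x = this value). Starts 10 to 26 mm forward. About 8 N of friction holds it where it is left; a pawl blocks it from going back unless the release lever is pushed. It meets the piston at 0.090 minus the piston's value, so at 0.090 the piston is home.
- jaw_face (a point): Centre of the rubber jaw face, 42 wide x 46 mm tall, 85 mm above the bench (top at 108 mm), on the sliding head; moves with the jaw. The head reaches 95 mm behind it, 95 mm high, 26 mm wide.
- piston (a joint): How far the bright steel piston (44 mm diameter, axis 85 mm above the bench) stands out of its home position, in m: 0 = fully home (face then still 8 mm proud of the calliper); starts at 10 to 20 mm. About 22 N moves it; it stays where pushed.
- piston_face (a point): Centre of the piston's face, at clamp x = 90 mm minus the piston's value.
- trigger (a joint): Angle of the trigger in rad: 0 = up (sprung), 0.5 = down at its stop. Pivot 75 mm behind the jaw face, 22 mm above the bench. Empty strokes take about 5 N, strokes moving the piston 8 to 15 N. A full stroke (down to 0.5, back up below 0.04) advances the jaw about 8 mm (2 to 10); short strokes miss the next tooth. With the piston home it stops early.
- trigger_press (a point): Where to press the trigger down: top of its smooth black handle, a bar 26 mm wide, 100 mm long, running rearward (clamp -x) behind the head, rising slightly to the rear. At rest 180 mm behind the jaw face, 132 mm up, 37 mm from the handle's rear end. Moves with trigger and jaw. A finger going straight down there sinks about 54 mm while the handle slides under it.
- release (a joint): Angle of the release lever in rad: 0 = upright, 0.3 = pushed fully back (clamp -x), sprung forward by about 1 N. It reads up to 0.16 by itself while the pawl rides on a tooth. From about 0.2 the pawl is clear; pushing on to the rear then slides the whole head back (5 to 12 N). The trigger must be up meanwhile.
- release_tip (a point): Upper front of the release lever's black paddle, which is 30 mm wide, 8 mm thick and reaches from 125 to 155 mm above the bench, 46 mm behind the jaw face. Push it here from the jaw's side towards clamp -x; it swings back 31 mm before its stop. Pivot 48 mm behind the jaw face, 45 mm above the bench.
- pad: Loose worn brake pad, 0.22 kg: a dark steel plate 60 wide (its y) x 56 mm tall (z) with a grey lining, 14 mm thick in all (its x, from -7 to +7 mm). It stands upright on the rails between jaw and piston. Origin at the centre of its underside, 55 mm above the bench at the start.
- tray: Loose shallow aluminium tray, 120 (its x) x 200 (its y) x 24 mm high, walls and floor 4 mm, on the bench on the robot's side of the clamp, left or right. Origin at the centre of its underside.
- carton: Bystander: closed cardboard box 100 x 170 x 45 mm, on the side of the robot where the tray is not.
- spraycan: Bystander: standing can, 60 mm diameter, 170 mm tall, on the far side of the clamp beside the calliper.
- greasejar: Bystander: standing jar, 72 mm diameter, 75 mm tall, on the far side of the clamp beside the trigger.
- spanner: Bystander: steel spanner about 200 mm long, 6 mm thick, lying at the right.
- driver: Bystander: screwdriver 200 mm long lying at the right.
- socket: Bystander: standing spanner socket, 24 mm diameter, 36 mm tall, loose on the clamp board beside the head.
- disc: Bystander: brake disc 220 mm diameter, 34 mm high, lying at the left.
Not all that is in view belongs to the job. Several things have the shape of the pad; the one meant has the colours described above.

How it is judged:
On the way, in this order (a step that is already met when the one before it is completed fails the run):
1. the worn pad lies in the tray, let go (x of pad in the frame of tray between -0.055 and 0.055 m and y of pad in the frame of tray between -0.095 and 0.095 m and z of pad in the frame of tray below 0.05 m and contact force between the fingers and pad below 0.1 N), for 0.2 s.
2. the trigger is pressed down while the jaw bears on the piston (value of joint trigger above 0.25 rad and contact force between jaw and piston above 8 N), for 0.02 s.
3. the piston is fully home (within 1.5 mm) (value of joint piston below 0.0015 m), for 0.2 s.
4. the release lever is pushed back (value of joint release above 0.2 rad), for 0.05 s.
At the end, for the whole second after the job is handed in: The pad rests in the tray (its origin within the tray's walls and less than 50 mm above the tray's underside), the piston is home within 2 mm, the jaw is within 4 mm of its rear stop and the trigger is up (under 0.1 rad) (all of step 1 and linear speed of pad below 0.01 m/s and value of joint piston below 0.002 m and value of joint jaw below 0.004 m and value of joint trigger below 0.1 rad); the robot touches nothing.
It fails at once if the gripper presses on the piston (over 3 N) (contact force between the fingers and piston above 3 N).
It fails at once if a bystander is moved more than 30 mm (distance of any of carton, spraycan, greasejar, spanner, driver, socket, disc from where it was at the start of the episode above 0.03 m).
It fails at once if the tray is moved more than 50 mm (distance of tray from where it was at the start of the episode above 0.05 m).
It also fails if it takes over 72 s, if anything falls off the work surface, if the arm or the gripper's body presses on something with over 40 N, if the wrist force passes 120 N, or if a joint passes its speed limit or range.

### The arm

A 6-joint arm with a two-finger parallel gripper is mounted at the origin on the work surface. World frame = base frame: x ahead of the robot, y to its left, z up, the work surface at z = 0. Lengths are in m, angles in rad, forces in N, time in s.
With the tool pointing down it reaches from about 0.4 to 0.925 m from the base axis. Payload 3.4 kg.
Tool frame: the origin (TCP) lies midway between the tips of the shut fingers; the grasp point (between the pads) lies 19 mm behind it; z points along the fingers, x is the direction in which the jaws open and shut, and the axes are right-handed (so a half turn about z gives the same grasp; the last joint's range is limited). The gripper opens to 85 mm and grips with 20 to 120 N. Pads are 22 mm wide; open, the fingers measure 114 mm over their backs; the gripper's body (76 mm by 85 mm) begins 54 mm behind the grasp point. The pads swing forward as they close: fully open they stand 13 mm farther back than shut.
Start: joints at [-1.222, 0.307, 1.506, -0, 1.328, -0.073], TCP at [0.235, -0.525, 0.231] pointing down, gripper open.
Joint ranges: [-3.12, 3.12], [-1.05, 2.28], [0.14, 2.33], [-1.42, 4.57], [0.1, 2.73], [-2.68, 2.68]. Speed limits (rad/s): [2.57, 2.57, 3.14, 3.14, 3.14, 3.14].

### API

Orientations are given as a unit quaternion [w, x, y, z].
In Python, from rig import bot, imaging, nets gives the robot as it stands.
- The arm moves only by the tool drive_tool, never from a script. Its argument "commands" is a list that holds one entry, the list of rows, each a list of 5 numbers: the closure in counts, from 0 (fully open) to 255 (shut), then the shift along the tool's x, y, z in m, then the turn about the tool's z in degrees. A call has 1 to 8 rows; each row shifts and turns the commanded pose from where the row before left it, along the tool's axes as they then stand; what a row does not reach is not made up. A row lasts 1/10 s, in which the tool goes at most 50 mm and 8.59 degrees, less where a joint would pass 70% of its speed; a pose out of reach is approached as far as the arm can. A call with a gripper value outside its range is refused whole. The fingers move at their own pace and stop on an object; "grip_force" is the grip in N (left out, the last holds). Time passes only in rows, so rows that do not move let the fingers close. It gives the time, the measured TCP pose, the force and the opening at its end, in the units of the state.
- bot.observe(): the state, without advancing time (a new reading comes with each control period).
- imaging.camera(name): name is "side" or "top" or "wrist"; returns the picture (420x560x3 uint8, red, green, blue); there is no depth.
- imaging.calibration(name): a dict with "fovy" (degrees; the focal length in pixels is half the picture's height over the tangent of half this angle, whatever the lens; pixels are square), "cx", "cy" (the principal point, pixels), "extrinsics" (4x4, takes a point from camera to world coordinates). Camera axes: x right, y up, looking along -z (the intrinsics and any distortion apply to the point x, -y, -z); pixel columns grow to the right and rows downward; lengths in m; the calibration is good to about 2 mm. A picture is of the moment at which its call begins: read the wrist's pose just before it. calibration takes no time and is no camera call; for the wrist camera it gives the pose at the moment of the call.
- bot.sign_off(): hands the job in, once; it reports no verdict.
Trained networks look in the newest picture that a camera, given by its name, has taken for a name from the list of things; names that differ only in an ending like _2 or _b are one class to them, and where a whole thing is asked for, a point or a joint stands for the part that bears it (a point fixed in the world has none). Each returns a list of dicts, best first, with "score" (0 to 1); they miss things now and then, are a little off and sometimes report something else, mostly with a low value. They report only what shows in the picture. A call takes as long as a camera call. They do not tell look-alikes from the thing itself.
- nets.cut_out(camera, name): "mask" (420x560 bool, what is visible of it) and "xy" ([column, row] in pixels, amid what is visible of it).
The state is a dict: "time": time; "joint_pos": joint angles; "joint_vel": joint speeds; "joint_efforts": joint torques, N m; "tool_pos": TCP position; "eef_rot": TCP orientation; "ft_force": force on the tool from outside, world axes, zero at the start; "torque": the same for the moment, N m; "opening": opening from 0.0 (shut) to 1.0 (fully open).
Only numpy, scipy, OpenCV 4.12 (cv2) and the standard library are available. Lean on these libraries where they do the work, as an engineer would, in place of code of your own. Each camera call takes 0.05 s, during which the arm holds its last target.

## Working session

There is one attempt and no reset: what is moved stays moved. The work goes in short steps, Python scripts to look and compute and a tool call to move; the robot and the scene stay as the last step left them, time stands still between calls to the robot, and variables do not carry over. Pictures are saved under pics/ and viewed, and the job is handed in when it is done.

Besides the shell and the picture viewer there is one more tool, called after ">>>" in YAML: its name, and indented under it one key for each argument. drive_tool: Moves the arm, as the interface text tells. Its arguments: {"type":"object","properties":{"commands":{"type":"array"},"grip_force":{"type":"number"}},"required":["commands"]}

```bash
ls; mkdir -p pics
python3 - <<'E'
from rig import bot, imaging, nets
import cv2,numpy as np
print(bot.observe())
for n in ["side","top","wrist"]:
    im=imaging.camera(n); cv2.imwrite(f"pics/a_{n}.png",im[:,:,::-1]); c=imaging.calibration(n); print(n,c)
E
```

```text
pics
{'time': 0.0, 'joint_pos': array([-1.22249038e+00,  3.07577696e-01,  1.50763420e+00, -6.46304946e-06,
        1.32840664e+00, -7.34897105e-02]), 'joint_vel': array([ 0.00185762, -0.00102697,  0.00076398, -0.00099166, -0.00017363,
       -0.00034183]), 'joint_efforts': array([-2.81112814e-03, -4.57554173e+01, -2.51917595e+01, -5.31325131e-04,
        1.32957398e-02, -6.60085746e-06]), 'tool_pos': array([ 0.23515342, -0.52397359,  0.23039314]), 'eef_rot': array([-6.08893498e-04,  8.39463925e-01, -5.43414475e-01, -8.09506734e-04]), 'ft_force': array([ 0.02248299,  0.53856417, -0.46041587]), 'torque': array([ 0.05006289, -0.04155614, -0.00751047]), 'opening': 1.0013679780356415}
side {'fovy': 47.823808466859454, 'cx': 271.4302653278991, 'cy': 203.46814854248424, 'extrinsics': array([[-0.93961353,  0.26479149, -0.21682221,  0.24989184],
       [-0.34219886, -0.7174016 ,  0.60682361,  0.95957927],
       [ 0.00513313,  0.64437599,  0.7646916 ,  1.25634281],
       [ 0.        ,  0.        ,  0.        ,  1.        ]])}
top {'fovy': 51.63596395021265, 'cx': 287.8189362650082, 'cy': 210.38734644004344, 'extrinsics': array([[-0.0064749 ,  0.9929611 , -0.11826381,  0.44757859],
       [-0.99985668, -0.00457865,  0.01629876,  0.06436174],
       [ 0.01564255,  0.11835239,  0.99284844,  1.35618147],
       [ 0.        ,  0.        ,  0.        ,  1.        ]])}
wrist {'fovy': 59.1422038522851, 'cx': 272.7494565460907, 'cy': 212.64173460928617, 'extrinsics': array([[ 4.10775215e-01,  8.63017339e-01,  2.94048969e-01,
         3.11474611e-01],
       [-9.11736166e-01,  3.89157844e-01,  1.31504128e-01,
        -4.90151467e-01],
       [-9.41120471e-04, -3.22113716e-01,  9.46700517e-01,
         3.72696461e-01],
       [ 0.00000000e+00,  0.00000000e+00,  0.00000000e+00,
         1.00000000e+00]])}
```

View pics/a_side.png

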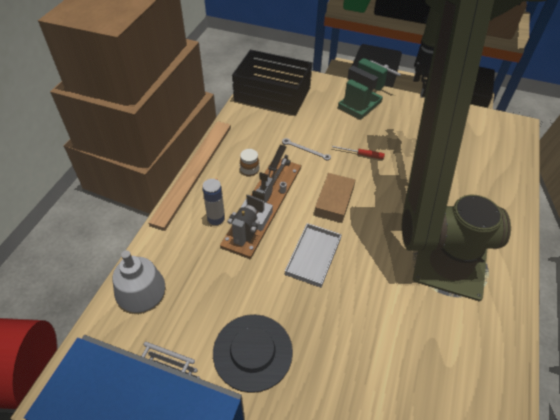

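View pics/a_top.png

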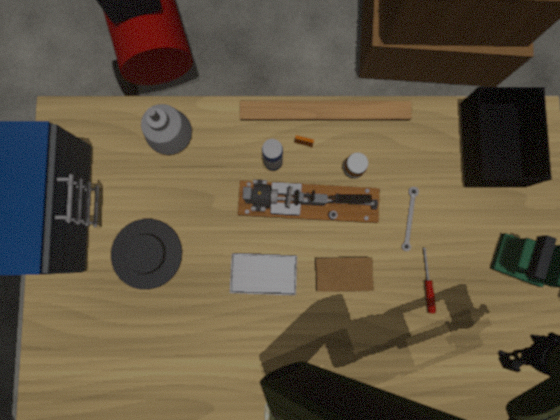

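View pics/a_wrist.png

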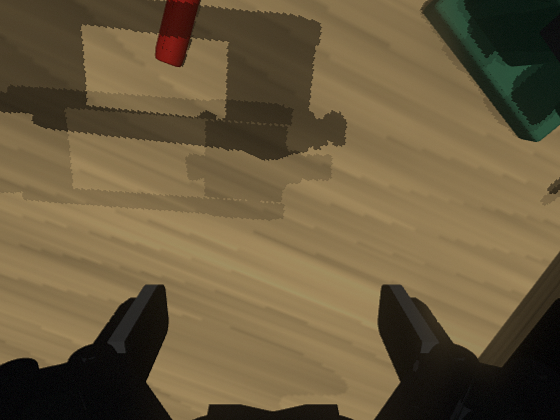

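```bash
cat > h.py <<'E'
from rig import bot, imaging, nets
import cv2,numpy as np
def fc(n):
    c=imaging.calibration(n); f=210/np.tan(np.radians(c['fovy']/2)); return f,c['cx'],c['cy'],c['extrinsics']
def proj(n,P,cal=None):
    f,cx,cy,E=cal or fc(n); P=np.atleast_2d(P); q=(P-E[:3,3])@E[:3,:3]
    return np.c_[cx+f*q[:,0]/-q[:,2], cy-f*q[:,1]/-q[:,2]]
def back(n,uv,z,cal=None):
    f,cx,cy,E=cal or fc(n); uv=np.atleast_2d(uv)
    d=np.c_[(uv[:,0]-cx)/f,-(uv[:,1]-cy)/f,-np.ones(len(uv))]@E[:3,:3].T
    return E[:3,3]+d*((z-E[2,3])/d[:,2])[:,None]
def rect(mask):
    return cv2.minAreaRect(np.argwhere(mask)[:,::-1].astype(np.float32))
E
python3 - <<'E'
from h import *
im=cv2.imread('pics/a_top.png'); cv2.imwrite('pics/b_top.png',cv2.resize(im[165:305,215:395],None,fx=4.4,fy=4.2,interpolation=cv2.INTER_CUBIC))
im=cv2.imread('pics/a_side.png'); cv2.imwrite('pics/b_side.png',cv2.resize(im[130:290,190:350],None,fx=3.75,fy=3.75,interpolation=cv2.INTER_CUBIC))
for c in ['top','side']:
    imaging.camera(c)
    for nm in ['clamp','tray','pad','calliper','jaw','jaw_face','piston','release_tip','trigger_press','socket','carton','spraycan','greasejar']:
        for r in nets.cut_out(c,nm)[:3]:
            print(c,nm,round(r['score'],2),np.round(r['xy'],1),r['mask'].sum(), np.round(cv2.boxPoints(rect(r['mask'])),1).tolist() if nm in('clamp','tray','pad') else '')
E
```

```text
top clamp 0.87 [307.8 201.2] 4734 [[236.60000610351562, 214.89999389648438], [239.0, 178.1999969482422], [380.1000061035156, 187.5], [377.70001220703125, 224.1999969482422]]
top tray 0.62 [261.  274.6] 2663 [[228.60000610351562, 293.79998779296875], [229.39999389648438, 252.6999969482422], [296.29998779296875, 254.0], [295.5, 295.1000061035156]]
top pad 0.68 [331.8 215.5] 59 [[326.5, 215.5], [332.5, 209.5], [337.5, 214.5], [331.5, 220.5]]
top pad 0.55 [304.4 138.6] 159 [[292.5, 142.10000610351562], [294.5, 134.10000610351562], [314.0, 139.0], [312.0, 147.0]]
top pad 0.44 [287.5 198.5] 107 [[284.20001220703125, 207.6999969482422], [287.29998779296875, 185.8000030517578], [292.1000061035156, 186.39999389648438], [288.8999938964844, 208.39999389648438]]
top calliper 0.58 [311.1 198.7] 4752 
top calliper 0.17 [312.1 195.5] 44 
top jaw 0.97 [321.4 198.3] 684 
top jaw_face 0.57 [322.5 199.2] 811 
top trigger_press 0.91 [349.5 198.6] 334 
top socket 0.47 [330.3 215.7] 56 
top carton 0.76 [343.1 273.9] 1937 
top carton 0.63 [310.6 197.3] 4897 
top spraycan 0.97 [270.4 152.1] 559 
top greasej
[... 777 characters left out ...]
030517578], [267.20001220703125, 202.60000610351562], [262.20001220703125, 212.60000610351562]]
side calliper 0.61 [262.6 176.5] 110 
side calliper 0.59 [263.5 210. ] 3469 
side jaw 0.94 [268.5 183.3] 534 
side jaw 0.67 [260.6 210.9] 3121 
side jaw_face 0.62 [254.9 201.5] 175 
side jaw_face 0.56 [269.2 179.7] 575 
side piston 0.63 [260.6 214.8] 3270 
side piston 0.48 [315.9 255.5] 2241 
side release_tip 0.69 [262.  176.3] 102 
side release_tip 0.4 [277.6 159.1] 196 
side release_tip 0.17 [268.6 176.8] 663 
side trigger_press 0.6 [275.2 163.2] 241 
side socket 0.66 [281.9 188.2] 76 
side carton 0.25 [254.6 352.5] 4980 
side spraycan 0.73 [215.9 202.9] 731 
side greasejar 0.8 [250.4 160.7] 454
```

View pics/b_top.png

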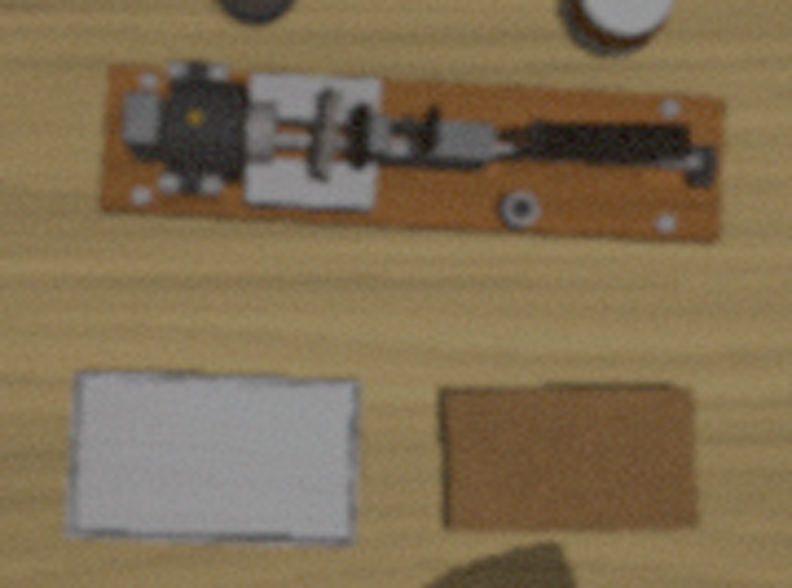

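View pics/b_side.png

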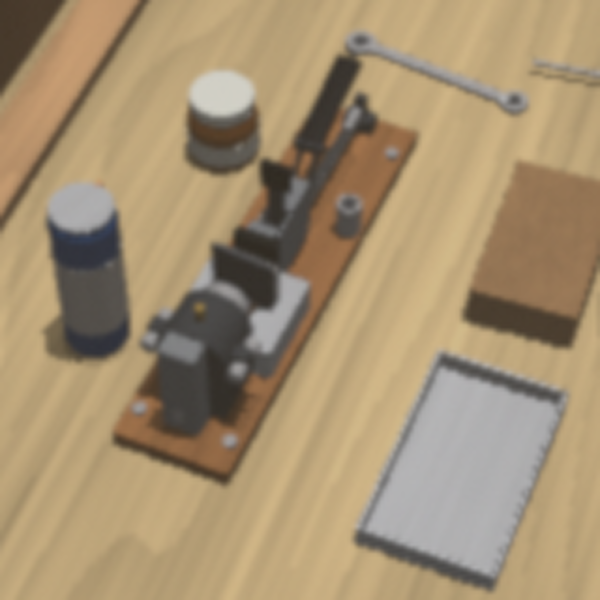

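Run:
```python
from h import *
from scipy.optimize import least_squares
ct=fc('top'); cs=fc('side')
tp=np.array([[107,65],[725,100],[720,242],[102,210]])/[4.4,4.2]+[215,165]
# clamp: origin, yaw ; corners
loc=np.array([[200,-55,18],[-240,-55,18],[-240,55,18],[200,55,18]])/1e3
sp=np.array([[113,437],[228,481],[418,132]])/3.75+[190,130]; sl=loc[[0,3,2]]
def W(p,L):
    c,s=np.cos(p[2]),np.sin(p[2]); R=np.array([[c,-s,0],[s,c,0],[0,0,1]]); return L@R.T+[p[0],p[1],0]
f=lambda p:np.r_[(proj('top',W(p,loc),ct)-tp).ravel(),(proj('side',W(p,sl),cs)-sp).ravel()]
r=least_squares(f,[.6,0,1.57]); print('clamp',r.x,np.degrees(r.x[2]),np.round(r.fun,1))
f2=lambda p:f(p)[:8]; print(least_squares(f2,[.6,0,1.57]).x)
p=r.x
def inv(P): 
    c,s=np.cos(p[2]),np.sin(p[2]); d=P[:,:2]-p[:2]; return np.c_[d@[c,s],d@[-s,c]]
# pad top z=.111; top view crop approx ends (332,90)-(322,175)
q=np.array([[330,88],[318,178],[358,130],[432,130],[262,130]])/[4.4,4.2]+[215,165]
print(inv(back('top',q[:2],.111,ct)), inv(back('top',q[2:3],.108,ct)),'paddle',inv(back('top',q[3:4],.155,ct)),'pist',inv(back('top',q[4:],.107,ct)))
tt=np.array([[78,372],[358,378],[352,543],[70,535]])/[4.4,4.2]+[215,165]
T=back('top',tt,.024,ct); print('tray',T,T.mean(0))
print('socket',inv(back('top',np.array([[520,208]])/[4.4,4.2]+[215,165],.054,ct)))
```

```text
clamp [ 0.63271171 -0.00155174  1.51516134] 86.81235027692844 [-0.6  1.  -0.7 -0.2 -0.4  1.  -1.6  1.4 -1.  -2.  -0.3 -2.3 -0.7 -1. ]
[ 0.63532627 -0.00408398  1.51026201]
[[ 0.04053529 -0.03254041]
 [ 0.04536284  0.03062011]] [[ 0.0205784  -0.00457719]] paddle [[-0.02517074  0.00026503]] pist [[ 0.08395789 -0.0014601 ]]
tray [[0.47444003 0.21134364 0.024     ]
 [0.46889903 0.01727623 0.024     ]
 [0.35079889 0.0224397  0.024     ]
 [0.3579276  0.21582611 0.024     ]] [0.41301639 0.11672142 0.024     ]
socket [[-0.09479874  0.03803628]]
```

```bash
cat >> h.py <<'E'
from scipy.spatial.transform import Rotation as Ro
CL=[0.6335,-0.0025,1.513]
def c2w(x,y):
    c,s=np.cos(CL[2]),np.sin(CL[2]); return np.array([CL[0]+c*x-s*y,CL[1]+s*x+c*y])
def w2c(P):
    c,s=np.cos(CL[2]),np.sin(CL[2]); d=np.array(P)[...,:2]-CL[:2]; return np.stack([d@[c,s],d@[-s,c]],-1)
def yawx(q): 
    v=Ro.from_quat([q[1],q[2],q[3],q[0]]).apply([1,0,0]); return np.arctan2(v[1],v[0])
def plan(x,y,z,yaw,n,clo,start=None):
    "world target; tool pointing down"
    o=bot.observe(); p=np.array(o['tool_pos']); a=yawx(o['eef_rot'])
    t=np.array([x,y,z]); da=(yaw-a+np.pi)%(2*np.pi)-np.pi; tot=t-p
    rows=[];cur=p.copy();ca=a
    for i in range(n):
        want=p+tot*(i+1)/n; d=want-cur; X=np.array([np.cos(ca),np.sin(ca)]); Y=np.array([np.sin(ca),-np.cos(ca)])
        s=np.round([d[:2]@X,d[:2]@Y,-d[2]],3); r=round(-np.degrees(da)/n,1)
        rows.append([clo,*s.tolist(),r]); cur[:2]+=s[0]*X+s[1]*Y; cur[2]-=s[2]; ca-=np.radians(r)
    print('from',np.round(p,4),round(np.degrees(a),2),'to',np.round(t,4)); print(rows)
E
python3 - <<'E'
from h import *
x,y=c2w(.04,0); plan(x,y,.30,CL[2]-np.pi/2,16,0)
E
```

```text
from [ 0.2354 -0.5246  0.2313] -65.83 to [0.6358 0.0374 0.3   ]
[[0, -0.022, -0.037, -0.004, np.float64(-3.9)], [0, -0.019, -0.039, -0.005, np.float64(-3.9)], [0, -0.017, -0.04, -0.004, np.float64(-3.9)], [0, -0.013, -0.04, -0.004, np.float64(-3.9)], [0, -0.011, -0.042, -0.004, np.float64(-3.9)], [0, -0.008, -0.043, -0.005, np.float64(-3.9)], [0, -0.006, -0.042, -0.004, np.float64(-3.9)], [0, -0.002, -0.043, -0.004, np.float64(-3.9)], [0, 0.001, -0.044, -0.005, np.float64(-3.9)], [0, 0.003, -0.043, -0.004, np.float64(-3.9)], [0, 0.007, -0.042, -0.004, np.float64(-3.9)], [0, 0.009, -0.042, -0.005, np.float64(-3.9)], [0, 0.012, -0.042, -0.004, np.float64(-3.9)], [0, 0.015, -0.04, -0.004, np.float64(-3.9)], [0, 0.018, -0.039, -0.004, np.float64(-3.9)], [0, 0.02, -0.039, -0.005, np.float64(-3.9)]]
```

>>> drive_tool:
  commands:
    - [[0,-0.022,-0.037,-0.004,-3.9],[0,-0.019,-0.039,-0.005,-3.9],[0,-0.017,-0.04,-0.004,-3.9],[0,-0.013,-0.04,-0.004,-3.9],[0,-0.011,-0.042,-0.004,-3.9],[0,-0.008,-0.043,-0.005,-3.9],[0,-0.006,-0.042,-0.004,-3.9],[0,-0.002,-0.043,-0.004,-3.9]]

```text
time: 2.35
tool_pos: [0.436, -0.2425, 0.2657]
eef_rot: [0.0, 0.955, -0.296, 0.0]
ft_force: [0.3, -0.5, 0.2]
opening: 1.002
```

>>> drive_tool:
  commands:
    - [[0,0.001,-0.044,-0.005,-3.9],[0,0.003,-0.043,-0.004,-3.9],[0,0.007,-0.042,-0.004,-3.9],[0,0.009,-0.042,-0.005,-3.9],[0,0.012,-0.042,-0.004,-3.9],[0,0.015,-0.04,-0.004,-3.9],[0,0.018,-0.039,-0.004,-3.9],[0,0.02,-0.039,-0.005,-3.9]]

```text
time: 3.15
tool_pos: [0.6363, 0.0395, 0.3004]
eef_rot: [0.0, 1.0, -0.029, -0.0]
ft_force: [0.4, -0.0, 0.7]
opening: 1.002
```

Run:
```python
from h import *
o=bot.observe(); print(o['time'],o['tool_pos'],np.degrees(yawx(o['eef_rot'])),o['eef_rot'])
im=imaging.camera('wrist'); cal=fc('wrist'); np.save('pics/calw1.npy',np.array(cal,dtype=object),allow_pickle=True)
v=im[:,:,::-1].copy(); cv2.imwrite('pics/c_raw.png',v)
# overlay predicted
def L(pts,col):
    P=np.array([[*c2w(a,b),z] for a,b,z in pts]); uv=proj('wrist',P,cal).round().astype(int)
    cv2.polylines(v,[uv],True,col,1)
L([(.2,-.055,.018),(-.24,-.055,.018),(-.24,.055,.018),(.2,.055,.018)],(0,255,0))
L([(.008,-.047,.055),(.096,-.047,.055),(.096,.047,.055),(.008,.047,.055)],(0,0,255))
L([(.036,-.03,.111),(.05,-.03,.111),(.05,.03,.111),(.036,.03,.111)],(255,255,0))
L([(.098,-.034,.085),(.15,-.034,.085),(.15,.034,.085),(.098,.034,.085)],(255,0,255))
cv2.imwrite('pics/c_w.png',cv2.resize(v,None,fx=1.42,fy=1.42))
```

```text
3.15 [0.63634483 0.03946266 0.30036112] -3.2685546953502254 [ 1.38411277e-04  9.99593222e-01 -2.85196475e-02 -4.16146103e-05]
```

View pics/c_w.png

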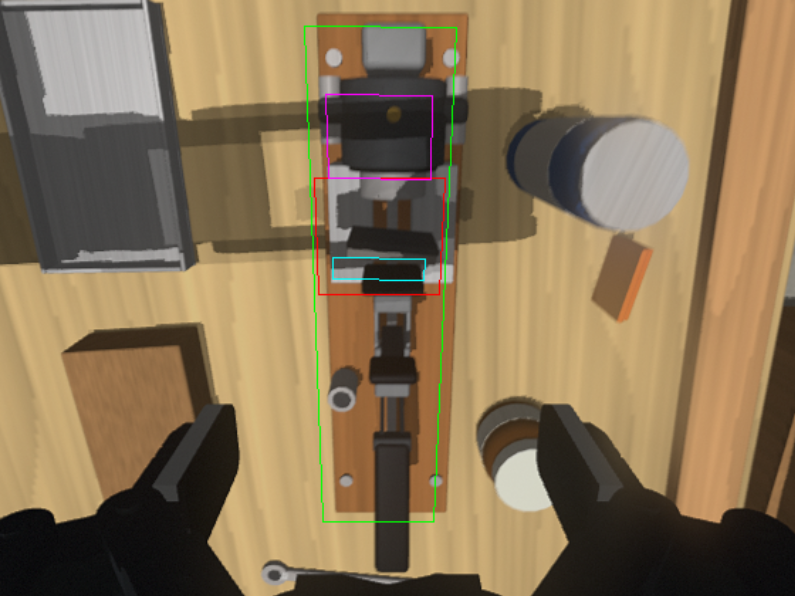

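Run:
```python
from h import *
from scipy.optimize import least_squares
cal=fc('wrist'); o=bot.observe(); R=Ro.from_quat(np.r_[o['eef_rot'][1:],o['eef_rot'][0]])
print('tips',proj('wrist',o['tool_pos']+R.apply([[.0425,0,-.013],[-.0425,0,-.013],[.0425,.011,-.013],[.0425,-.011,-.013]]),cal)*1.42)
wp=np.array([[318,13],[468,14],[447,512],[336,512]])/1.42
loc=np.array([[200,55,18],[200,-55,18],[-240,-55,18],[-240,55,18]])/1e3
def W(p,L):
    c,s=np.cos(p[2]),np.sin(p[2]); Rm=np.array([[c,-s,0],[s,c,0],[0,0,1]]); return L@Rm.T+[p[0],p[1],0]
f=lambda p:(proj('wrist',W(p,loc),cal)-wp).ravel()
r=least_squares(f,CL); print(r.x,np.round(r.fun,1)); p=r.x
def inv(u,v,z):
    P=back('wrist',[[u/1.42,v/1.42]],z,cal); c,s=np.cos(p[2]),np.sin(p[2]); d=P[:,:2]-p[:2]; return np.round(np.c_[d@[c,s],d@[-s,c]][0],4)
print('pad', [inv(*q,.111) for q in [(352,228),(438,236),(346,246),(438,254)]])
print('jaw top', [inv(*q,.108) for q in [(366,265),(423,265),(366,277),(423,277)]])
print('piston',inv(388,187,.085), 'rails',[inv(*q,.055) for q in [(332,167),(453,282)]])
print('calliper top nipple',inv(393,114,.119),'socket',inv(342,399,.054))
print('paddle',[inv(*q,.155) for q in [(372,357),(416,357)]],'handle',[inv(*q,.13) for q in [(375,433),(411,433)]],[inv(*q,.15) for q in [(376,570),(409,570)]])
```

```text
tips [[534.40856319 432.86369989]
 [234.49560112 432.25055545]
 [530.93364545 465.72438337]
 [538.05273629 398.40244704]]
[0.6449926  0.00581084 1.5215005 ] [-0.8 -0.3  0.9 -0.9  0.1  1.2 -0.3  1.4]
pad [array([0.0607, 0.027 ]), array([ 0.0555, -0.0279]), array([0.0491, 0.0311]), array([ 0.0438, -0.0283])]
jaw top [array([0.0357, 0.0185]), array([ 0.0357, -0.019 ]), array([0.0275, 0.0186]), array([ 0.0275, -0.0191])]
piston [0.0836 0.004 ] rails [array([0.0945, 0.044 ]), array([ 0.0086, -0.0463])]
calliper top nipple [0.1289 0.0013] socket [-0.093   0.0419]
paddle [array([-0.009 ,  0.0139]), array([-0.0091, -0.0125])] handle [array([-0.0773,  0.013 ]), array([-0.0773, -0.0117])] [array([-0.1762,  0.0126]), array([-0.1763, -0.0108])]
```

Run:
```python
import cv2
im=cv2.imread('pics/c_raw.png'); cv2.imwrite('pics/c_z.png',cv2.resize(im[110:280,220:340],None,fx=5,fy=3.5,interpolation=cv2.INTER_CUBIC))
```

```text
(no output)
```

View pics/c_z.png

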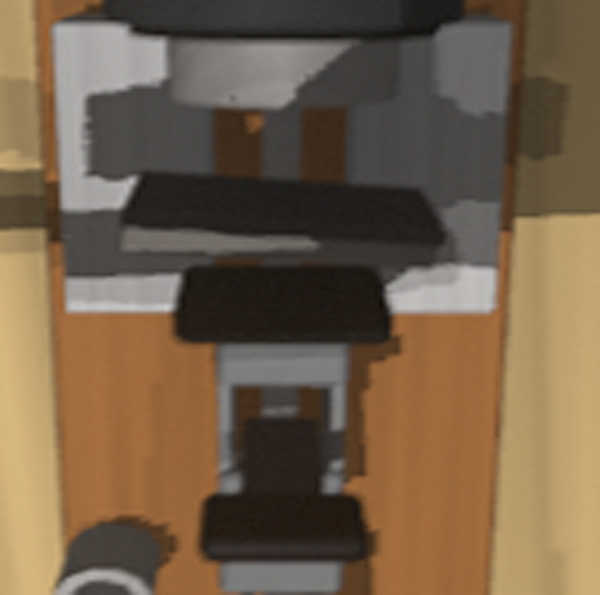

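```bash
sed -i 's/^CL=.*/CL=[0.645,0.0058,1.5215]/' h.py
python3 - <<'E'
from h import *
cal=fc('wrist')
def g(u,v,z): return np.round(w2c(back('wrist',[[220+u/5,110+v/3.5]],z,cal))[0]*1e3,1).tolist()
print('pad bottom front',g(135,173,.055),g(415,188,.055))
print('pad top front',g(122,229,.111),g(443,242,.111)); print('pad top rear',g(122,250,.111),g(443,262,.111))
print('jaw bot front',g(185,268,.062),g(375,268,.062),'top rear',g(180,341,.108),g(388,341,.108))
print('paddle bot front',g(210,495,.125),g(360,495,.125),'top rear',g(205,557,.155),g(368,557,.155))
print('piston bottom',g(285,107,.107))
# tray
im=cv2.imread('pics/c_w.png')
def t(u,v,z): return np.round(back('wrist',[[u/1.42,v/1.42]],z,cal)[0],4)
print('tray',t(42,271,0.024),t(185,271,.024),t(160,0,.024))
E
```

```text
pad bottom front [51.7, 31.5] [47.1, -27.8]
pad top front [47.0, 30.5] [43.5, -28.4]
pad top rear [41.4, 30.6] [38.1, -28.6]
jaw bot front [23.9, 21.0] [23.9, -19.3] top rear [15.3, 20.4] [15.3, -19.1]
paddle bot front [-22.6, 14.7] [-22.7, -13.5] top rear [-25.8, 14.9] [-25.8, -13.4]
piston bottom [78.1, 0.7]
tray [0.3575 0.0292 0.024 ] [0.4748 0.0234 0.024 ] [0.4909 0.2203 0.024 ]
```

Run:
```python
from h import *
x,y=c2w(.042,.001); plan(x,y,.066,np.radians(-7),8,0)
```

```text
from [0.6409 0.0458 0.3008] -2.9 to [0.6461 0.0478 0.066 ]
[[0, 0.001, -0.0, 0.029, np.float64(0.5)], [0, 0.0, -0.001, 0.03, np.float64(0.5)], [0, 0.001, 0.0, 0.029, np.float64(0.5)], [0, 0.001, -0.0, 0.029, np.float64(0.5)], [0, 0.0, -0.0, 0.03, np.float64(0.5)], [0, 0.001, -0.001, 0.029, np.float64(0.5)], [0, 0.0, -0.0, 0.029, np.float64(0.5)], [0, 0.001, -0.0, 0.03, np.float64(0.5)]]
```

Run:
```python
from h import *
o=bot.observe(); cal=fc('wrist'); im=imaging.camera('wrist'); o2=bot.observe(); print(o['tool_pos'],o2['tool_pos'])
v=im[:,:,::-1].copy(); cv2.imwrite('pics/d_raw.png',v)
import pickle; pickle.dump(cal,open('pics/cal_d.pkl','wb'))
cv2.imwrite('pics/d_z.png',cv2.resize(v[110:280,220:340],None,fx=5,fy=3.5,interpolation=cv2.INTER_CUBIC))
cv2.imwrite('pics/d_w.png',cv2.resize(v,None,fx=1.42,fy=1.42,interpolation=cv2.INTER_CUBIC))
```

```text
[0.64086105 0.0457747  0.30081711] [0.6387584 0.0427706 0.3003446]
```

View pics/d_w.png

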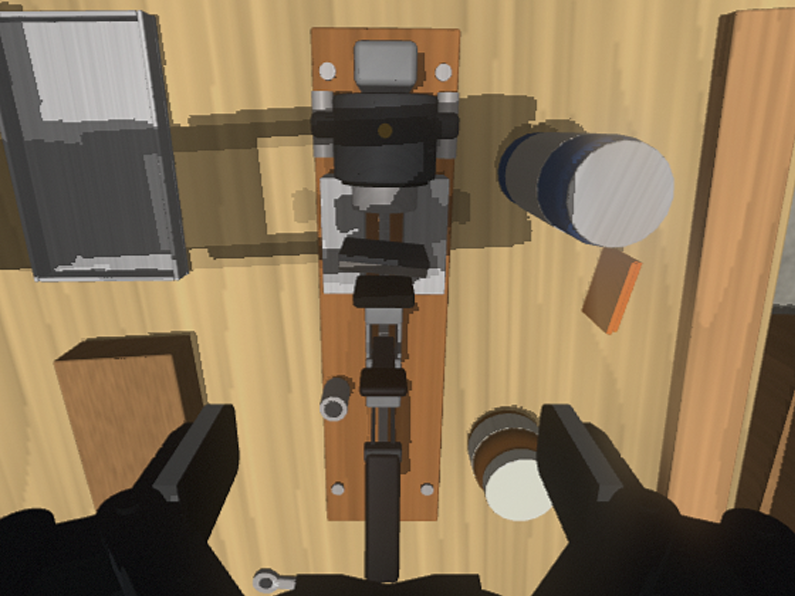

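View pics/d_z.png

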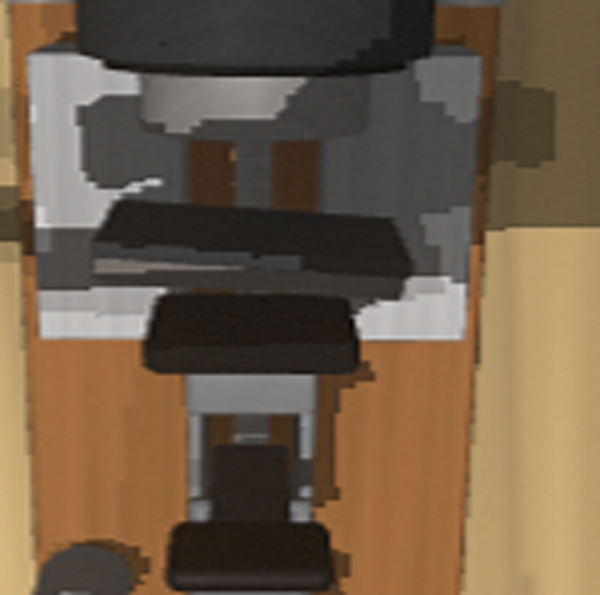

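Run:
```python
from h import *
import pickle
from scipy.optimize import least_squares
cal=pickle.load(open('pics/cal_d.pkl','rb')); o=bot.observe(); print(o['time'],o['tool_pos'],o['joint_vel'].round(3))
wp=np.array([[312,28],[461,28],[438,521],[327,520]])/1.42
loc=np.array([[200,55,18],[200,-55,18],[-240,-55,18],[-240,55,18]])/1e3
def W(p,L):
    c,s=np.cos(p[2]),np.sin(p[2]); Rm=np.array([[c,-s,0],[s,c,0],[0,0,1]]); return L@Rm.T+[p[0],p[1],0]
f=lambda p:(proj('wrist',W(p,loc),cal)-wp).ravel()
r=least_squares(f,CL); print(r.x,np.round(r.fun,1)); CL[:]=r.x
def g(u,v,z): return np.round(w2c(back('wrist',[[220+u/5,110+v/3.5]],z,cal))[0]*1e3,1).tolist()
print('pad bottom front',g(112,200,.055),g(388,218,.055))
print('pad top front',g(93,245,.111),g(412,262,.111)); print('pad top rear',g(93,278,.111),g(412,297,.111))
print('jaw bot front',g(155,296,.062),g(345,296,.062),'top rear',g(145,371,.108),g(358,371,.108))
print('paddle bot front',g(175,523,.125),g(325,523,.125),'top rear',g(170,588,.155),g(330,588,.155))
print('piston bottom',g(255,133,.066),'rails',g(28,50,.055),g(465,338,.055))
def t(u,v,z): return np.round(back('wrist',[[u/1.42,v/1.42]],z,cal)[0],4)
print('tray',t(37,280,0.024),t(187,277,.024),t(155,11,.024))
```

```text
3.25 [0.6387584 0.0427706 0.3003446] [-0.055 -0.03   0.068 -0.064  0.024  0.005]
[ 0.63798116 -0.00342313  1.51266719] [-0.9 -1.   0.8  0.1  0.1  0.7  0.1  1. ]
pad bottom front [52.7, 30.5] [47.6, -28.4]
pad top front [52.1, 29.8] [47.9, -29.0]
pad top rear [43.1, 30.0] [38.4, -29.3]
jaw bot front [24.5, 21.2] [24.8, -19.4] top rear [16.1, 20.8] [16.4, -20.0]
paddle bot front [-21.5, 14.6] [-21.3, -13.8] top rear [-24.9, 14.3] [-24.7, -13.7]
piston bottom [74.9, 0.2] rails [97.0, 46.9] [9.4, -46.5]
tray [0.3514 0.0218 0.024 ] [0.4756 0.0182 0.024 ] [0.4861 0.2136 0.024 ]
```

```bash
sed -i 's/^CL=.*/CL=[0.638,-0.0034,1.5127]/' h.py
python3 - <<'E'
from h import *
x,y=c2w(.0435,.001); plan(x,y,.066,np.radians(-7.8),7,0)
E
```

```text
from [0.6388 0.0428 0.3003] -3.08 to [0.6395 0.0401 0.066 ]
[[0, 0.0, 0.0, 0.033, np.float64(0.7)], [0, 0.0, 0.001, 0.034, np.float64(0.7)], [0, 0.0, 0.0, 0.033, np.float64(0.7)], [0, 0.001, 0.0, 0.034, np.float64(0.7)], [0, -0.0, 0.001, 0.033, np.float64(0.7)], [0, -0.0, 0.0, 0.034, np.float64(0.7)], [0, 0.0, 0.001, 0.033, np.float64(0.7)]]
```

>>> drive_tool:
  commands:
    - [[0,0.002,-0.001,0.03,0.9],[0,0.002,-0.002,0.03,0.9],[0,0,0,0.03,0.9],[0,0,0,0.03,0.9],[0,0,0,0.02,0.9],[0,0,0,0.01,0],[0,0,0,0,0],[0,0,0,0,0]]

```text
time: 4.05
tool_pos: [0.6403, 0.0403, 0.1512]
eef_rot: [0.0, 0.998, -0.069, 0.001]
ft_force: [-1.3, 0.1, 0.8]
opening: 1.001
```

Run:
```python
from h import *
x,y=c2w(.0435,.001); plan(x,y,.066,np.radians(-7.8),3,0)
import pickle
cal=fc('wrist'); im=imaging.camera('wrist'); v=im[:,:,::-1].copy(); pickle.dump(cal,open('pics/cal_e.pkl','wb')); cv2.imwrite('pics/e_raw.png',v)
cv2.imwrite('pics/e_w.png',cv2.resize(v,None,fx=1.42,fy=1.42,interpolation=cv2.INTER_CUBIC))
```

```text
from [0.6403 0.0403 0.1512] -7.94 to [0.6395 0.0401 0.066 ]
[[0, -0.0, 0.0, 0.028, np.float64(-0.0)], [0, -0.001, 0.0, 0.029, np.float64(-0.0)], [0, 0.0, 0.0, 0.028, np.float64(-0.0)]]
```

View pics/e_w.png

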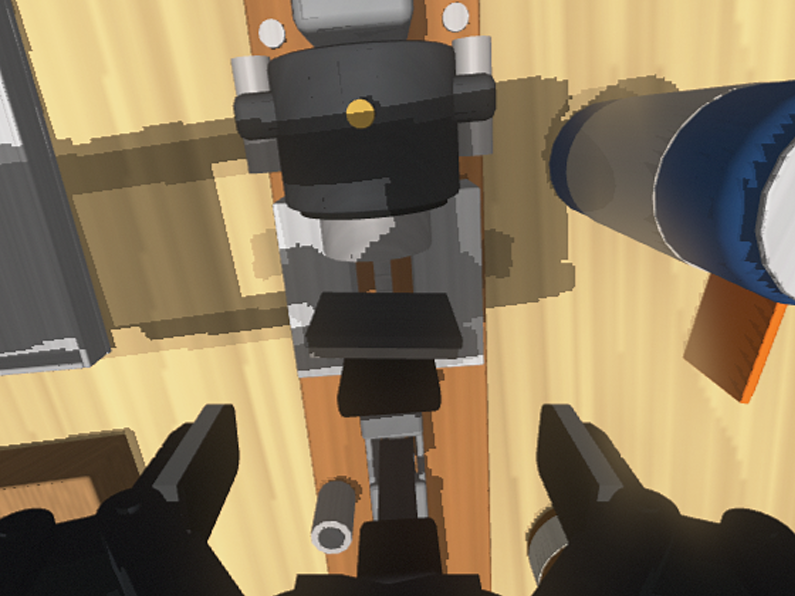

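Run:
```python
from h import *
import pickle
cal=pickle.load(open('pics/cal_e.pkl','rb'))
for u,v,z in [(305,347,.111),(462,347,.111),(305,357,.111),(462,357,.111),(318,293,.055),(447,294,.055),(390,359,.062),(342,416,.108),(380,258,.066)]: print(u,v,np.round(w2c(back('wrist',[[u/1.42,v/1.42]],z,cal))[0]*1e3,1))
```

```text
305 347 [49.3 30.1]
462 347 [ 44.6 -28.9]
305 357 [45.2 30.6]
462 357 [ 40.5 -28.8]
318 293 [52.8 31.8]
447 294 [ 47.5 -29.4]
390 359 [19.  0.]
342 416 [16.9 19.8]
380 258 [70.3  0.5]
```

>>> drive_tool:
  commands:
    - [[0,0,0,0.028,0],[0,0,0,0.028,0],[0,0,0,0.02,0],[0,0,0,0.008,0],[0,0,0,0,0],[0,0,0,0,0]]

```text
time: 4.7
tool_pos: [0.641, 0.0406, 0.0678]
eef_rot: [-0.0, 0.998, -0.069, 0.001]
ft_force: [0.2, -0.3, -0.2]
opening: 0.997
```

>>> drive_tool:
  commands:
    - [[255,0,0,0,0],[255,0,0,0,0],[255,0,0,0,0],[255,0,0,0,0],[255,0,0,0,0],[255,0,0,0,0]]
  grip_force: 50

```text
time: 5.3
tool_pos: [0.6407, 0.0407, 0.068]
eef_rot: [-0.0, 0.998, -0.069, 0.001]
ft_force: [-1.9, 0.1, 5.9]
opening: 0.695
```

Run:
```python
from h import *
o=bot.observe();print(o['opening'],o['ft_force'])
im=imaging.camera('wrist'); v=im[:,:,::-1].copy(); cv2.imwrite('pics/f_w.png',v)
```

```text
0.6949596119676825 [-1.86202542  0.06555072  5.8618937 ]
```

View pics/f_w.png

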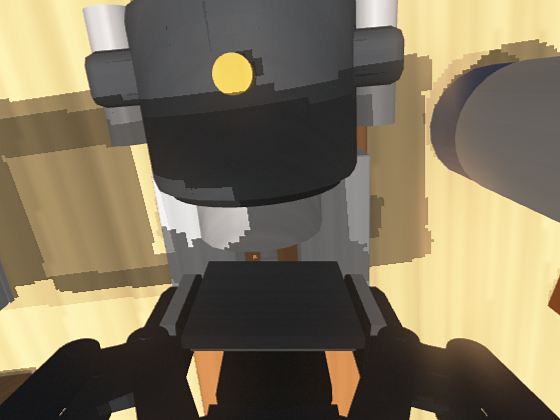

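>>> drive_tool:
  commands:
    - [[255,0,0,-0.01,0],[255,0,0,-0.03,0],[255,0,0,-0.04,0],[255,0,0,-0.04,0],[255,0,0,-0.015,0],[255,0,0,0,0]]

```text
time: 5.95
tool_pos: [0.6418, 0.0407, 0.2053]
eef_rot: [-0.0, 0.998, -0.069, 0.004]
ft_force: [0.8, 0.4, -2.9]
opening: 0.695
```

Run:
```python
from h import *
o=bot.observe();print(o['opening'],o['ft_force'],o['time']); 
plan(.417,.117,.16,np.radians(-1.8),8,255)
```

```text
0.6946134527400165 [ 0.79962674  0.44350686 -2.86944561] 5.95
from [0.6418 0.0407 0.2053] -7.93 to [0.417 0.117 0.16 ]
[[255, -0.029, -0.006, 0.006, np.float64(-0.8)], [255, -0.029, -0.006, 0.005, np.float64(-0.8)], [255, -0.029, -0.006, 0.006, np.float64(-0.8)], [255, -0.029, -0.007, 0.006, np.float64(-0.8)], [255, -0.029, -0.007, 0.005, np.float64(-0.8)], [255, -0.029, -0.008, 0.006, np.float64(-0.8)], [255, -0.028, -0.007, 0.006, np.float64(-0.8)], [255, -0.029, -0.009, 0.005, np.float64(-0.8)]]
```

>>> drive_tool:
  commands:
    - [[255,-0.02,-0.004,0,-0.8],[255,-0.038,-0.008,0,-0.8],[255,-0.04,-0.009,0,-0.8],[255,-0.04,-0.009,0.01,-0.8],[255,-0.04,-0.01,0.01,-0.8],[255,-0.03,-0.009,0.01,-0.8],[255,-0.021,-0.007,0.01,-0.8],[255,0,0,0.005,-0.4]]

```text
time: 6.75
tool_pos: [0.4109, 0.1187, 0.154]
eef_rot: [0.001, 1.0, -0.016, -0.004]
ft_force: [-0.6, -0.0, -1.4]
opening: 0.692
```

>>> drive_tool:
  commands:
    - [[255,0,0,0,0],[255,0,0,0,0],[255,0,0,0,0]]

```text
time: 7.05
tool_pos: [0.4188, 0.1185, 0.1565]
eef_rot: [-0.0, 1.0, -0.017, 0.001]
ft_force: [0.5, -0.4, -1.8]
opening: 0.696
```

Run:
```python
from h import *
plan(.417,.117,.023,np.radians(-1.8),4,255)
im=imaging.camera('wrist'); v=im[:,:,::-1].copy(); cv2.imwrite('pics/g_w.png',v)
```

```text
from [0.4188 0.1185 0.1565] -1.98 to [0.417 0.117 0.023]
[[255, -0.0, 0.0, 0.033, np.float64(-0.0)], [255, -0.001, 0.001, 0.034, np.float64(-0.0)], [255, -0.0, 0.0, 0.033, np.float64(-0.0)], [255, -0.001, 0.001, 0.034, np.float64(-0.0)]]
```

View pics/g_w.png

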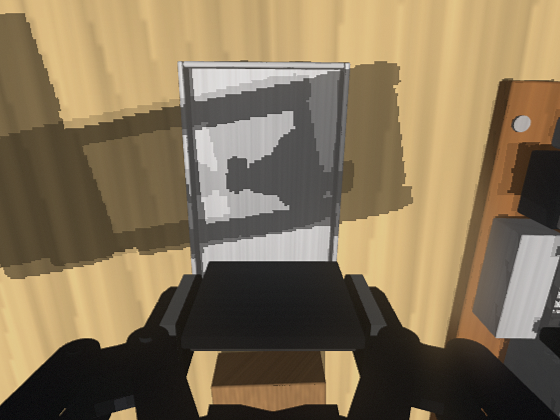

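>>> drive_tool:
  commands:
    - [[255,-0.002,0,0.03,0],[255,-0.003,0.001,0.04,0],[255,0,0,0.034,0],[255,0,0,0.02,0],[255,0,0,0.009,0],[255,0,0,0,0],[255,0,0,0,0]]

```text
time: 7.8
tool_pos: [0.4133, 0.1179, 0.0239]
eef_rot: [-0.0, 1.0, -0.017, 0.001]
ft_force: [0.1, 0.3, -1.7]
opening: 0.695
```

Run:
```python
from h import *
o=bot.observe();print(o['opening'],o['ft_force'],o['time'],o['tool_pos'])
im=imaging.camera('wrist'); v=im[:,:,::-1].copy(); cv2.imwrite('pics/h_w.png',v)
```

```text
0.6951771114706691 [ 0.14894963  0.34387668 -1.65146389] 7.8 [0.41332789 0.1178954  0.02387314]
```

View pics/h_w.png

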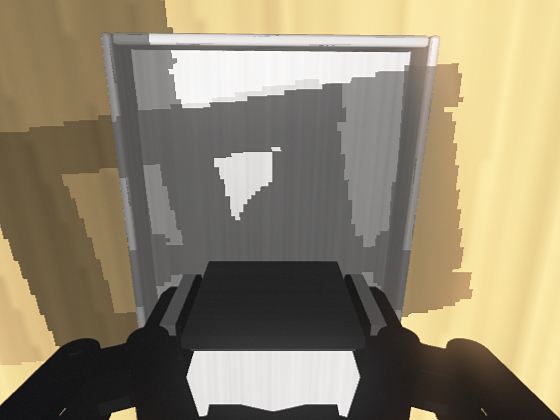

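>>> drive_tool:
  commands:
    - [[255,0,0,0.003,0],[255,0,0,0,0],[30,0,0,0,0],[30,0,0,0,0],[30,0,0,0,0],[30,0,0,-0.02,0],[30,0,0,-0.04,0],[30,0,0,-0.045,0]]

```text
time: 8.65
tool_pos: [0.4107, 0.1175, 0.1256]
eef_rot: [0.0, 1.0, -0.017, -0.002]
ft_force: [1.4, 0.0, -0.1]
opening: 0.881
```

Run:
```python
from h import *
o=bot.observe();print(o['opening'],o['ft_force'],o['time'],o['tool_pos'])
im=imaging.camera('wrist'); v=im[:,:,::-1].copy(); cv2.imwrite('pics/i_w.png',v)
x,y=c2w(.0235-.18,0); plan(x,y,.20,CL[2]-np.pi/2,8,255)
```

```text
0.880661998783031 [ 1.37383177  0.00686261 -0.05043527] 8.65 [0.41074087 0.11754529 0.12555883]
from [0.4157 0.1186 0.1324] -1.92 to [ 0.6289 -0.1596  0.2   ]
[[255, 0.028, 0.034, -0.008, np.float64(0.2)], [255, 0.028, 0.034, -0.009, np.float64(0.2)], [255, 0.028, 0.033, -0.008, np.float64(0.2)], [255, 0.028, 0.034, -0.009, np.float64(0.2)], [255, 0.028, 0.033, -0.008, np.float64(0.2)], [255, 0.029, 0.034, -0.009, np.float64(0.2)], [255, 0.028, 0.033, -0.008, np.float64(0.2)], [255, 0.029, 0.033, -0.009, np.float64(0.2)]]
```

View pics/i_w.png

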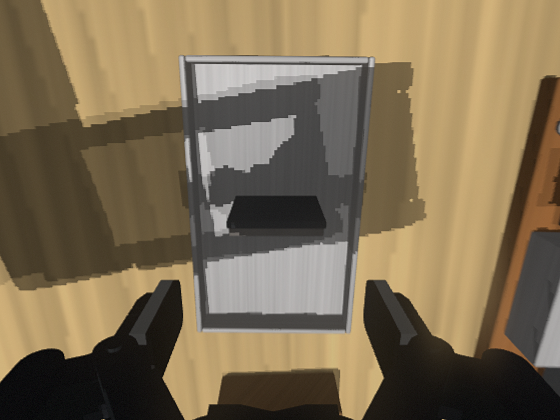

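>>> drive_tool:
  commands:
    - [[255,0,0,-0.045,0],[255,0.012,0.015,-0.025,0.2],[255,0.033,0.042,0,0.2],[255,0.036,0.043,0,0.2],[255,0.036,0.043,0,0.2],[255,0.036,0.042,0,0.2],[255,0.036,0.042,0,0.2],[255,0.024,0.027,0,0.2]]

```text
time: 9.5
tool_pos: [0.5994, -0.1276, 0.1951]
eef_rot: [0.0, 1.0, -0.03, 0.001]
ft_force: [-0.4, 1.7, -0.0]
opening: 0.005
```

>>> drive_tool:
  commands:
    - [[255,0,0.01,0,0],[255,0,0,0,0],[255,0,0,0,0],[255,0,0,0,0]]

```text
time: 9.9
tool_pos: [0.5959, -0.1332, 0.1953]
eef_rot: [-0.0, 1.0, -0.029, -0.0]
ft_force: [-0.4, -0.8, 0.1]
opening: 0.0
```

Run:
```python
from h import *
import pickle
o=bot.observe();print(o['opening'],o['ft_force'],o['time'],o['tool_pos'],'clamp',w2c(o['tool_pos']),np.degrees(yawx(o['eef_rot'])))
x,y=c2w(.0235-.18,0); plan(x,y,.137,CL[2]-np.pi/2,4,255)
cal=fc('wrist');im=imaging.camera('wrist'); v=im[:,:,::-1].copy(); cv2.imwrite('pics/j_w.png',v); pickle.dump(cal,open('pics/cal_j.pkl','wb'))
print(proj('wrist',bot.observe()['tool_pos'],cal))
P=[[*c2w(.0235-.18,0),.132]]; print(proj('wrist',P,cal))
imaging.camera('side'); s=imaging.camera('side')[:,:,::-1]; cv2.imwrite('pics/j_s.png',cv2.resize(s[120:280,200:360],None,fx=3.75,fy=3.75,interpolation=cv2.INTER_CUBIC))
```

```text
0.0002173166558054844 [-0.3796876  -0.76607087  0.09093452] 9.9 [ 0.59592786 -0.13315155  0.19530748] clamp [-0.1319755   0.03446731] -3.2712769840344174
from [ 0.5959 -0.1332  0.1953] -3.27 to [ 0.6289 -0.1596  0.137 ]
[[255, 0.009, 0.006, 0.015, np.float64(0.0)], [255, 0.008, 0.006, 0.014, np.float64(0.0)], [255, 0.009, 0.006, 0.015, np.float64(0.0)], [255, 0.008, 0.007, 0.014, np.float64(0.0)]]
[[271.38826374 288.10515566]]
[[327.29512329 270.50664646]]
```

View pics/j_w.png

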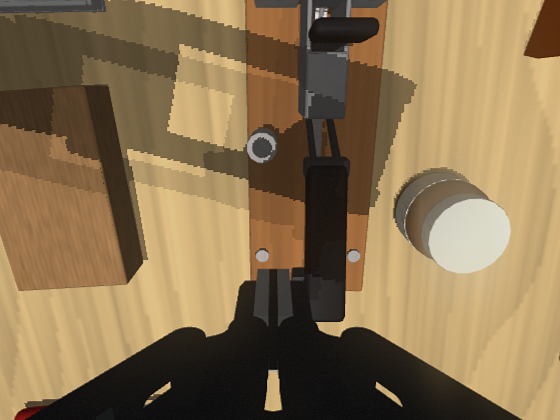

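View pics/j_s.png

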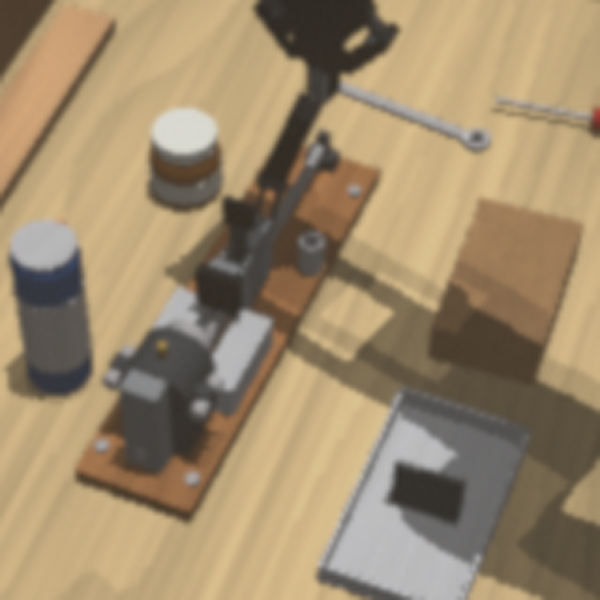

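>>> drive_tool:
  commands:
    - [[255,0.016,0.012,0,0],[255,0.018,0.013,0.015,0],[255,0,0,0.025,0],[255,0,0,0.015,0],[255,0,0,0,0],[255,0,0,0,0]]

```text
time: 10.65
tool_pos: [0.6295, -0.161, 0.1405]
eef_rot: [-0.0, 1.0, -0.029, -0.0]
ft_force: [-0.2, 0.5, 0.3]
opening: -0.002
```

```bash
cat > st.py <<'E'
from h import *
o=bot.observe();print('t',o['time'],'F',o['ft_force'].round(1),o['tool_pos'].round(4),'clamp',w2c(o['tool_pos']).round(4))
E
python3 st.py
```

```text
t 10.65 F [-0.2  0.5  0.3] [ 0.6295 -0.161   0.1405] clamp [-0.1578 -0.0006]
```

Well placed over the handle; first stroke.

>>> drive_tool:
  commands:
    - [[255,0,0,0.015,0],[255,0,0,0.02,0],[255,0,0,0.02,0],[255,0,0,0,0]]

```text
time: 11.05
tool_pos: [0.6306, -0.1622, 0.0861]
eef_rot: [0.001, 1.0, -0.029, 0.001]
ft_force: [1.7, -1.6, 3.1]
opening: -0.003
```

>>> drive_tool:
  commands:
    - [[255,0,0,0.008,0],[255,0,0,0,0]]

```text
time: 11.25
tool_pos: [0.6313, -0.1628, 0.0797]
eef_rot: [0.001, 1.0, -0.029, 0.002]
ft_force: [0.3, -3.3, 6.1]
opening: 0.0
```

>>> drive_tool:
  commands:
    - [[255,0,0,0.004,0],[255,0,0,0,0]]

```text
time: 11.45
tool_pos: [0.6314, -0.1631, 0.0761]
eef_rot: [0.002, 1.0, -0.029, 0.002]
ft_force: [-0.0, -4.1, 7.0]
opening: -0.005
```

Run:
```python
from h import *
o=bot.observe();print(o['time'],o['ft_force'].round(1),o['tool_pos'])
s=imaging.camera('side')[:,:,::-1]; cv2.imwrite('pics/k_s.png',cv2.resize(s[120:280,200:360],None,fx=3.75,fy=3.75,interpolation=cv2.INTER_CUBIC))
```

```text
11.45 [-0.  -4.1  7. ] [ 0.63143416 -0.16312137  0.07612268]
```

View pics/k_s.png

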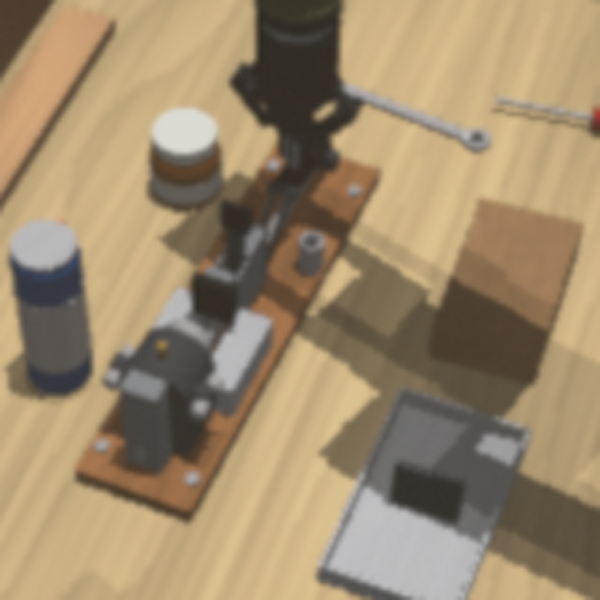

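>>> drive_tool:
  commands:
    - [[255,0,0,0.005,0],[255,0,0,0,0]]

```text
time: 11.7
tool_pos: [0.6318, -0.163, 0.0744]
eef_rot: [0.001, 1.0, -0.029, 0.003]
ft_force: [-5.9, -1.5, 23.1]
opening: -0.001
```

>>> drive_tool:
  commands:
    - [[255,0,0,0.005,0],[255,0,0,0,0]]

```text
time: 11.9
tool_pos: [0.6329, -0.1637, 0.0728]
eef_rot: [0.002, 1.0, -0.029, 0.005]
ft_force: [-8.3, -3.1, 35.6]
opening: 0.001
```

>>> drive_tool:
  commands:
    - [[255,0,0,-0.036,0],[255,0,-0.008,-0.04,0],[255,0,0,0,0],[255,0,0,0,0],[255,0,0,0.03,0],[255,0,0,0.028,0],[255,0,0,0.01,0],[255,0,0,0,0]]

```text
time: 12.7
tool_pos: [0.631, -0.1547, 0.0742]
eef_rot: [0.001, 1.0, -0.029, 0.001]
ft_force: [-3.8, -1.7, 21.3]
opening: 0.002
```

>>> drive_tool:
  commands:
    - [[255,0,0,0,0]]

```text
time: 12.8
tool_pos: [0.6309, -0.1547, 0.0743]
eef_rot: [0.001, 1.0, -0.029, 0.001]
ft_force: [-4.8, -1.3, 20.7]
opening: -0.002
```

>>> drive_tool:
  commands:
    - [[255,0,0,-0.03,0],[255,0,-0.008,-0.038,0],[255,0,0,0,0],[255,0,0,0,0],[255,0,0,0.03,0],[255,0,0,0.028,0],[255,0,0,0.01,0],[255,0,0,0,0]]

```text
time: 13.6
tool_pos: [0.6311, -0.1468, 0.0738]
eef_rot: [0.001, 1.0, -0.029, 0.001]
ft_force: [-5.6, -0.3, 25.5]
opening: -0.002
```

>>> drive_tool:
  commands:
    - [[255,0,0,-0.03,0],[255,0,-0.008,-0.038,0],[255,0,0,0,0],[255,0,0,0,0]]

```text
time: 14.0
tool_pos: [0.6302, -0.1374, 0.1383]
eef_rot: [-0.0, 1.0, -0.029, -0.001]
ft_force: [-0.7, 0.1, 0.4]
opening: -0.001
```

Run:
```python
from h import *
import pickle
o=bot.observe();print(o['time'],o['ft_force'].round(1),o['tool_pos'],w2c(o['tool_pos']))
cal=fc('wrist');im=imaging.camera('wrist'); v=im[:,:,::-1].copy(); cv2.imwrite('pics/l_w.png',v); pickle.dump(cal,open('pics/cal_l.pkl','wb'))
```

```text
14.0 [-0.7  0.1  0.4] [ 0.63020794 -0.13736574  0.13831632] [-1.34192155e-01  3.72187621e-07]
```

View pics/l_w.png

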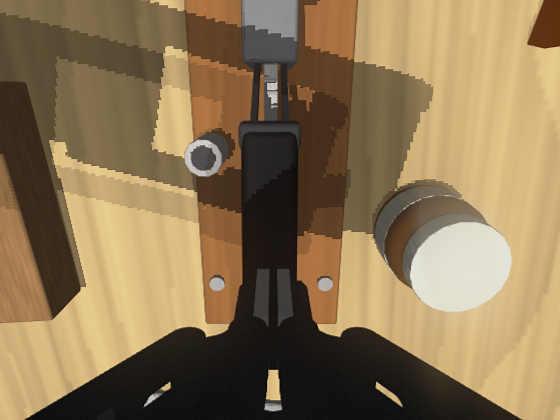

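Run:
```python
from h import *
import pickle
cal=pickle.load(open('pics/cal_l.pkl','rb'))
a=lambda u,v,z,c: np.round(w2c(back('wrist',[[u,v]],z,c))[0]*1e3,1)
print(a(270,63,.095,cal), a(270,123,.12,cal))
c2=pickle.load(open('pics/cal_j.pkl','rb')); print(a(324,118,.095,c2),a(326,160,.12,c2))
```

```text
[-40.7   0.8] [-65.7   0.5]
[-67.6   1.4] [-89.9   2.4]
```

>>> drive_tool:
  commands:
    - [[255,0,-0.002,0.03,0],[255,0,0,0.028,0],[255,0,0,0.01,0],[255,0,0,0,0],[255,0,0,-0.03,0],[255,0,-0.009,-0.038,0],[255,0,0,0,0],[255,0,0,0,0]]

```text
time: 14.85
tool_pos: [0.6308, -0.1265, 0.138]
eef_rot: [-0.0, 1.0, -0.029, -0.001]
ft_force: [-0.8, 0.5, 0.4]
opening: 0.001
```

>>> drive_tool:
  commands:
    - [[255,0,0,0.03,0],[255,0,0,0.028,0],[255,0,0,0.01,0],[255,0,0,0,0]]

```text
time: 15.25
tool_pos: [0.6318, -0.1277, 0.0741]
eef_rot: [0.001, 1.0, -0.029, 0.001]
ft_force: [-6.8, 0.5, 33.4]
opening: 0.0
```

>>> drive_tool:
  commands:
    - [[255,0,0,-0.03,0],[255,0,-0.009,-0.038,0],[255,0,0,0,0],[255,0,0,0,0]]

```text
time: 15.65
tool_pos: [0.631, -0.1175, 0.1376]
eef_rot: [-0.0, 1.0, -0.029, -0.001]
ft_force: [0.4, -0.0, -0.3]
opening: -0.0
```

>>> drive_tool:
  commands:
    - [[255,0,0,0.03,0],[255,0,0,0.028,0],[255,0,0,0.01,0],[255,0,0,0,0],[255,0,0,0,0]]

```text
time: 16.15
tool_pos: [0.6323, -0.1187, 0.0744]
eef_rot: [0.001, 1.0, -0.029, 0.001]
ft_force: [-6.5, -0.3, 32.0]
opening: 0.003
```

>>> drive_tool:
  commands:
    - [[255,0,0,-0.03,0],[255,0,-0.009,-0.038,0],[255,0,0,0,0],[255,0,0,0,0]]

```text
time: 16.55
tool_pos: [0.6314, -0.1086, 0.1375]
eef_rot: [-0.0, 1.0, -0.029, -0.001]
ft_force: [0.0, -0.1, -0.6]
opening: -0.003
```

Run:
```python
from h import *
import pickle
o=bot.observe();print(o['time'],o['ft_force'].round(1),o['tool_pos'],w2c(o['tool_pos']))
cal=fc('wrist');im=imaging.camera('wrist'); v=im[:,:,::-1].copy(); s=imaging.camera('side')[:,:,::-1]
z=cv2.resize(s[140:260,210:310],None,fx=4.2,fy=4.2,interpolation=cv2.INTER_CUBIC)
cv2.imwrite('pics/m.png',np.hstack([cv2.resize(v[:250,150:420],None,fx=1.3,fy=2.016),z])); pickle.dump(cal,open('pics/cal_m.pkl','wb')); cv2.imwrite('pics/m_w.png',v)
```

```text
16.55 [ 0.  -0.1 -0.6] [ 0.63143219 -0.10858348  0.13745861] [-0.10538738  0.0004494 ]
```

View pics/m.png

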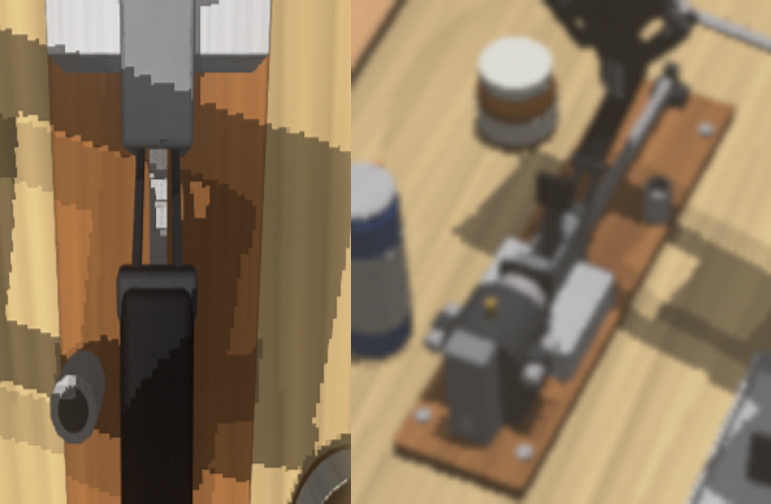

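>>> drive_tool:
  commands:
    - [[255,0,0,0.025,0],[255,0,0,0.02,0],[255,0,0,0.013,0],[255,0,0,0.005,0],[255,0,0,0,0]]

```text
time: 17.15
tool_pos: [0.6328, -0.1122, 0.0765]
eef_rot: [0.002, 1.0, -0.029, 0.0]
ft_force: [-2.5, -5.0, 12.4]
opening: -0.002
```

>>> drive_tool:
  commands:
    - [[255,0,0,0.006,0],[255,0,0,0,0],[255,0,0,0,0]]

```text
time: 17.45
tool_pos: [0.6331, -0.1122, 0.0748]
eef_rot: [0.003, 1.0, -0.029, 0.001]
ft_force: [-9.1, -6.6, 35.5]
opening: -0.002
```

>>> drive_tool:
  commands:
    - [[255,0,0,-0.031,0],[255,0,-0.009,-0.038,0],[255,0,0,0,0],[255,0,0,0,0]]

```text
time: 17.85
tool_pos: [0.6325, -0.0997, 0.1382]
eef_rot: [-0.0, 1.0, -0.029, -0.001]
ft_force: [-0.3, 0.3, 0.3]
opening: 0.0
```

>>> drive_tool:
  commands:
    - [[255,0,0,0.025,0],[255,0,0,0.02,0],[255,0,0,0.013,0],[255,0,0,0.008,0],[255,0,0,0.003,0],[255,0,0,0,0]]

```text
time: 18.45
tool_pos: [0.6339, -0.1048, 0.0749]
eef_rot: [0.004, 1.0, -0.029, 0.002]
ft_force: [-9.7, -9.8, 38.2]
opening: 0.002
```

>>> drive_tool:
  commands:
    - [[255,0,0,-0.031,0],[255,0,-0.008,-0.038,0],[255,0,0,0,0],[255,0,0,0,0]]

```text
time: 18.85
tool_pos: [0.6326, -0.0917, 0.1377]
eef_rot: [-0.0, 1.0, -0.029, -0.001]
ft_force: [-0.9, 0.2, -1.0]
opening: 0.002
```

Run:
```python
from h import *
import pickle
o=bot.observe();print(o['time'],o['ft_force'].round(1),o['tool_pos'],w2c(o['tool_pos']))
cal=fc('wrist');im=imaging.camera('wrist'); v=im[:,:,::-1].copy(); s=imaging.camera('side')[:,:,::-1]
z=cv2.resize(s[140:260,210:310],None,fx=4.2,fy=4.2,interpolation=cv2.INTER_CUBIC)
cv2.imwrite('pics/n.png',np.hstack([cv2.resize(v[:250,150:420],None,fx=1.3,fy=2.016),z])); pickle.dump(cal,open('pics/cal_n.pkl','wb')); cv2.imwrite('pics/n_w.png',v)
a=lambda u,v,z,c: np.round(w2c(back('wrist',[[u,v]],z,c))[0]*1e3,1)
print('m',a(270,73,.095,pickle.load(open('pics/cal_m.pkl','rb'))))
for r in range(40,110,5): print(r,a(270,r,.095,cal))
```

```text
18.85 [-0.9  0.2 -1. ] [ 0.63263722 -0.09167465  0.13768068] [-0.0884371   0.00022819]
m [-16.3   1.2]
40 [14.7  1. ]
45 [12.6  1. ]
50 [10.5  1. ]
55 [8.4 1. ]
60 [6.3 1. ]
65 [4.1 1. ]
70 [2. 1.]
75 [-0.2  1. ]
80 [-2.4  1. ]
85 [-4.6  1. ]
90 [-6.9  1. ]
95 [-9.1  1. ]
100 [-11.4   1. ]
105 [-13.7   1. ]
```

View pics/n.png

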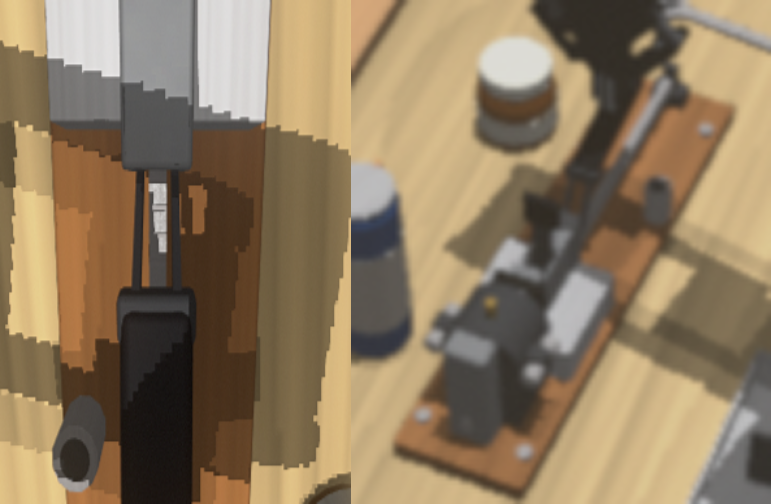

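>>> drive_tool:
  commands:
    - [[255,0,0,0.02,0],[255,0,0,0.012,0],[255,0,0,0,0]]

```text
time: 19.25
tool_pos: [0.6329, -0.0928, 0.105]
eef_rot: [0.001, 1.0, -0.029, -0.001]
ft_force: [0.3, -0.5, 2.9]
opening: -0.003
```

>>> drive_tool:
  commands:
    - [[255,0,0,0.006,0],[255,0,0,0,0]]

```text
time: 19.45
tool_pos: [0.6335, -0.0928, 0.0999]
eef_rot: [0.001, 1.0, -0.029, -0.001]
ft_force: [0.6, -3.3, 5.4]
opening: 0.0
```

>>> drive_tool:
  commands:
    - [[255,0,0,0.006,0],[255,0,0,0,0]]

```text
time: 19.65
tool_pos: [0.6331, -0.0929, 0.0938]
eef_rot: [0.001, 1.0, -0.029, -0.001]
ft_force: [0.1, -1.5, 3.3]
opening: 0.002
```

>>> drive_tool:
  commands:
    - [[255,0,0,0.006,0],[255,0,0,0,0]]

```text
time: 19.85
tool_pos: [0.6331, -0.0925, 0.0876]
eef_rot: [0.0, 1.0, -0.029, -0.001]
ft_force: [0.1, -2.3, 4.8]
opening: 0.003
```

>>> drive_tool:
  commands:
    - [[255,0,0,0.006,0],[255,0,0,0,0]]

```text
time: 20.05
tool_pos: [0.6336, -0.0941, 0.0835]
eef_rot: [0.002, 1.0, -0.029, -0.0]
ft_force: [-1.9, -6.5, 11.3]
opening: 0.002
```

>>> drive_tool:
  commands:
    - [[255,0,0,0.006,0],[255,0,0,0,0]]

```text
time: 20.25
tool_pos: [0.6338, -0.096, 0.0792]
eef_rot: [0.003, 1.0, -0.029, 0.001]
ft_force: [-3.5, -11.2, 17.3]
opening: 0.002
```

>>> drive_tool:
  commands:
    - [[255,0,0,0.005,0],[255,0,0,0,0]]

```text
time: 20.45
tool_pos: [0.6349, -0.0962, 0.0776]
eef_rot: [0.004, 1.0, -0.029, 0.002]
ft_force: [-7.7, -10.6, 33.1]
opening: -0.001
```

>>> drive_tool:
  commands:
    - [[255,0,0,0.003,0],[255,0,0,0,0],[255,0,0,0,0]]

```text
time: 20.75
tool_pos: [0.635, -0.0965, 0.0768]
eef_rot: [0.004, 1.0, -0.029, 0.003]
ft_force: [-11.4, -10.6, 44.1]
opening: 0.005
```

>>> drive_tool:
  commands:
    - [[255,0,0,-0.032,0],[255,0,-0.003,-0.038,0],[255,0,0,0,0],[255,0,0,0,0]]

```text
time: 21.15
tool_pos: [0.6333, -0.0883, 0.1389]
eef_rot: [-0.0, 1.0, -0.029, -0.0]
ft_force: [0.2, 0.1, -0.5]
opening: -0.001
```

Run:
```python
from h import *
import pickle
o=bot.observe();print(o['time'],o['ft_force'].round(1),o['tool_pos'],w2c(o['tool_pos']))
cal=fc('wrist');im=imaging.camera('wrist'); v=im[:,:,::-1].copy(); s=imaging.camera('side')[:,:,::-1]
z=cv2.resize(s[140:260,210:310],None,fx=4.2,fy=4.2,interpolation=cv2.INTER_CUBIC)
cv2.imwrite('pics/o.png',np.hstack([cv2.resize(v[:250,150:420],None,fx=1.3,fy=2.016),z])); pickle.dump(cal,open('pics/cal_o.pkl','wb')); cv2.imwrite('pics/o_w.png',v)
a=lambda u,v,z,c: np.round(w2c(back('wrist',[[u,v]],z,c))[0]*1e3,1)
for r in range(60,110,4): print(r,r*2.016,a(270,r,.095,cal))
```

```text
21.15 [ 0.2  0.1 -0.5] [ 0.63334148 -0.08826757  0.13892759] [-0.08499488 -0.00027707]
60 120.96000000000001 [9.8 0.4]
64 129.024 [8.1 0.4]
68 137.088 [6.3 0.5]
72 145.152 [4.6 0.5]
76 153.216 [2.8 0.5]
80 161.28 [1.  0.5]
84 169.344 [-0.7  0.5]
88 177.40800000000002 [-2.5  0.5]
92 185.472 [-4.4  0.5]
96 193.536 [-6.2  0.5]
100 201.6 [-8.   0.5]
104 209.664 [-9.9  0.5]
108 217.728 [-11.7   0.5]
```

View pics/o.png

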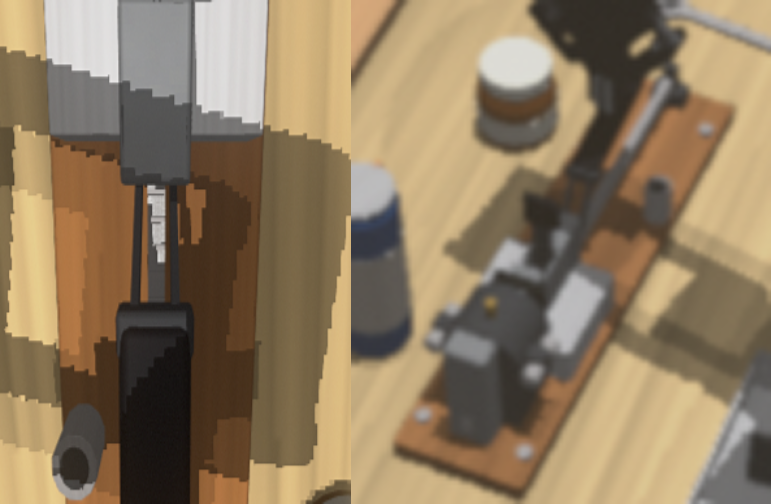

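>>> drive_tool:
  commands:
    - [[255,0,0,0.025,0],[255,0,0,0.019,0],[255,0,0,0.008,0],[255,0,0,0,0],[255,0,0,0,0]]

```text
time: 21.75
tool_pos: [0.6337, -0.0901, 0.0862]
eef_rot: [0.001, 1.0, -0.029, -0.001]
ft_force: [0.5, -2.7, 7.2]
opening: 0.001
```

>>> drive_tool:
  commands:
    - [[255,0,0,0.005,0],[255,0,0,0,0],[255,0,0,0,0]]

```text
time: 22.05
tool_pos: [0.6338, -0.0919, 0.0828]
eef_rot: [0.002, 1.0, -0.029, 0.0]
ft_force: [-3.3, -7.7, 13.0]
opening: 0.002
```

>>> drive_tool:
  commands:
    - [[255,0,0,0.005,0],[255,0,0,0,0],[255,0,0,0,0]]

```text
time: 22.35
tool_pos: [0.6344, -0.093, 0.0794]
eef_rot: [0.003, 1.0, -0.029, 0.001]
ft_force: [-4.5, -8.8, 21.3]
opening: 0.003
```

>>> drive_tool:
  commands:
    - [[255,0,0,0.005,0],[255,0,0,0,0],[255,0,0,0,0]]

```text
time: 22.65
tool_pos: [0.6346, -0.0933, 0.0781]
eef_rot: [0.004, 1.0, -0.029, 0.002]
ft_force: [-9.7, -10.9, 41.1]
opening: 0.0
```

>>> drive_tool:
  commands:
    - [[255,0,0,-0.033,0],[255,0,0,-0.04,0],[255,0,0,-0.045,0],[255,0,-0.03,-0.045,0],[255,0,-0.045,-0.02,0],[255,0,-0.045,0,0],[255,0,-0.04,0,0],[255,0,-0.015,0,0]]

```text
time: 23.45
tool_pos: [0.6426, 0.0876, 0.2495]
eef_rot: [-0.001, 1.0, -0.027, -0.002]
ft_force: [0.1, -0.3, -0.7]
opening: -0.0
```

>>> drive_tool:
  commands:
    - [[255,0,0,0,0],[255,0,0,0,0],[255,0,0,0,0],[255,0,0,0,0]]

```text
time: 23.85
tool_pos: [0.6438, 0.082, 0.2515]
eef_rot: [0.0, 1.0, -0.03, -0.0]
ft_force: [-0.2, 0.3, 0.3]
opening: 0.001
```

Run:
```python
from h import *
import pickle
o=bot.observe();print(o['time'],o['ft_force'].round(1),o['tool_pos'],w2c(o['tool_pos']))
cal=fc('wrist');im=imaging.camera('wrist'); v=im[:,:,::-1].copy(); cv2.imwrite('pics/p_w.png',v); pickle.dump(cal,open('pics/cal_p.pkl','wb'))
cv2.imwrite('pics/p.png',cv2.resize(v,None,fx=1.42,fy=1.42,interpolation=cv2.INTER_CUBIC))
for x,z in [(.098,.119),(.09,.108),(.044,.155),(.048,.125)]: print(x,z,(proj('wrist',[[*c2w(x,0),z]],cal)*1.42).round(1))
```

```text
23.85 [-0.2  0.3  0.3] [0.64379549 0.08195447 0.25154448] [ 0.08554697 -0.00082972]
0.098 0.119 [[384.7 261.6]]
0.09 0.108 [[384.9 270.5]]
0.044 0.155 [[384.5 383. ]]
0.048 0.125 [[384.9 351.4]]
```

View pics/p.png

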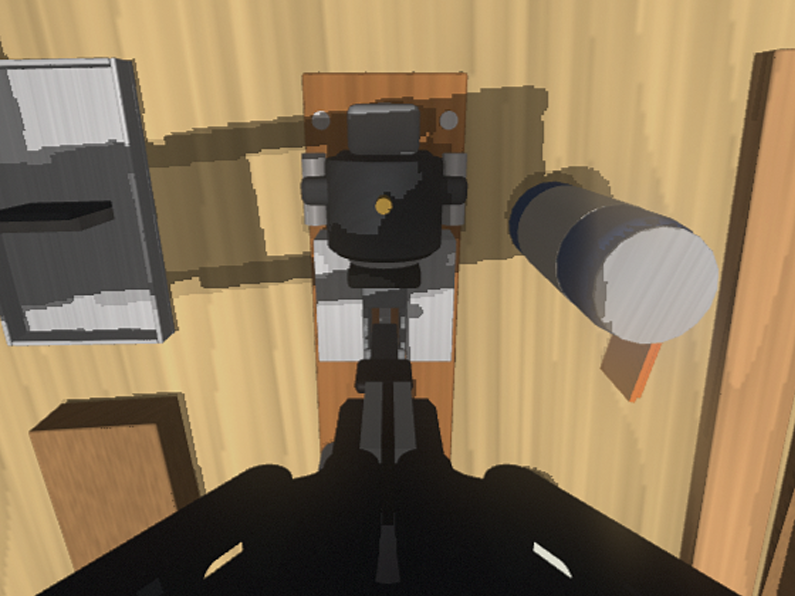

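Run:
```python
from h import *
import pickle
v=cv2.imread('pics/p_w.png'); cal=pickle.load(open('pics/cal_p.pkl','rb'))
c=cv2.resize(v[160:290,225:325],None,fx=6,fy=4.6,interpolation=cv2.INTER_CUBIC); c=cv2.convertScaleAbs(c,alpha=2.2); cv2.imwrite('pics/p_z.png',c)
for x,z in [(.098,.119),(.098,.115),(.09,.108),(.082,.108),(.09,.107),(.044,.155),(.036,.155),(.048,.125)]:
    q=proj('wrist',[[*c2w(x,0),z]],cal)[0]; print(x,z,((q-[225,160])*[6,4.6]).round(0))
```

```text
0.098 0.119 [276. 111.]
0.098 0.115 [276. 106.]
0.09 0.108 [276. 140.]
0.082 0.108 [276. 184.]
0.09 0.107 [276. 139.]
0.044 0.155 [275. 505.]
0.036 0.155 [275. 550.]
0.048 0.125 [276. 402.]
```

View pics/p_z.png

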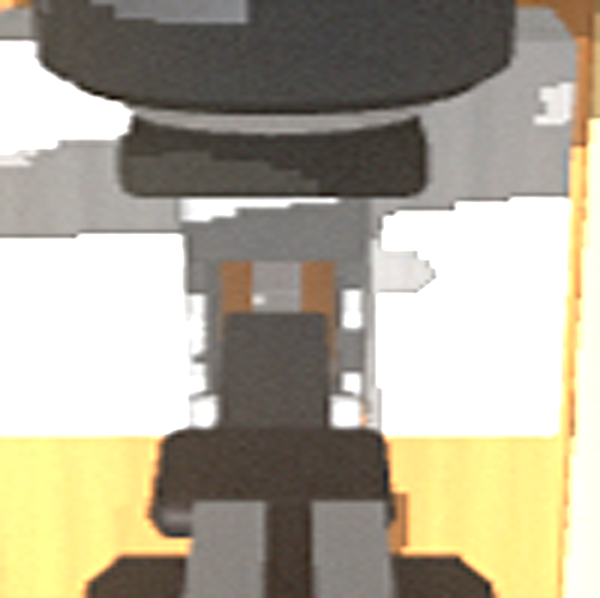

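Run:
```python
from h import *
import pickle
cal=pickle.load(open('pics/cal_p.pkl','rb'))
f=lambda x,y,z: proj('wrist',[[*c2w(x,y),z]],cal)[0]
print('rail rear',((f(.008,0.03,.055)-[225,160])*[6,4.6]).round(0),'obs 436')
print('board far corners',(f(.2,.055,.018)*1.42).round(0),(f(.2,-.055,.018)*1.42).round(0),'obs 302,72 / 467,72')
print('fixed jaw rear top',(f(.177,0,.123)*1.42).round(0),'obs 103')
# piston rim curve in crop for several protrusions
for p in [0,.0015,.003]:
    print(p,[((f(.09-p,.022*np.sin(t),.085+.022*np.cos(t))-[225,160])*[6,4.6]).round(0).tolist() for t in np.radians([-75,-50,-25,0,25,50,75])])
print('calliper',[((f(.098,.034*np.sin(t),.085+.034*np.cos(t))-[225,160])*[6,4.6]).round(0).tolist() for t in np.radians([-60,-30,0,30,60])])
v=cv2.imread('pics/p_w.png'); print(v[178:206,272,:].mean(1).round(0).tolist())
```

```text
rail rear [100. 438.] obs 436
board far corners [302.  73.] [469.  72.] obs 302,72 / 467,72
fixed jaw rear top [384. 105.] obs 103
0 [[428.0, 115.0], [400.0, 127.0], [346.0, 136.0], [276.0, 139.0], [207.0, 136.0], [154.0, 127.0], [126.0, 115.0]]
0.0015 [[428.0, 123.0], [400.0, 135.0], [346.0, 144.0], [276.0, 147.0], [207.0, 144.0], [154.0, 135.0], [126.0, 123.0]]
0.003 [[428.0, 131.0], [400.0, 143.0], [345.0, 152.0], [276.0, 155.0], [208.0, 152.0], [154.0, 143.0], [126.0, 131.0]]
calliper [[495.0, 87.0], [407.0, 105.0], [276.0, 111.0], [144.0, 105.0], [58.0, 87.0]]
[33.0, 33.0, 31.0, 34.0, 28.0, 24.0, 22.0, 66.0, 70.0, 68.0, 71.0, 32.0, 27.0, 28.0, 26.0, 27.0, 28.0, 26.0, 27.0, 36.0, 37.0, 37.0, 36.0, 33.0, 29.0, 114.0, 123.0, 67.0]
```

>>> drive_tool:
  commands:
    - [[255,0,0.008,0.02,0],[255,0,0.008,0.035,0],[255,0,0,0.035,0],[255,0,0,0.02,0],[255,0,0,0.007,0],[255,0,0,0,0],[255,0,0,0,0]]

```text
time: 24.6
tool_pos: [0.644, 0.0674, 0.1362]
eef_rot: [-0.0, 1.0, -0.029, 0.001]
ft_force: [-0.5, 0.2, -0.4]
opening: -0.002
```

```bash
python3 st.py
python3 - <<'E'
from h import *
v=imaging.camera('wrist')[:,:,::-1]; cv2.imwrite('pics/q_w.png',v)
E
```

```text
t 24.6 F [-0.5  0.2 -0.4] [0.644  0.0674 0.1362] clamp [ 0.071  -0.0019]
```

View pics/q_w.png

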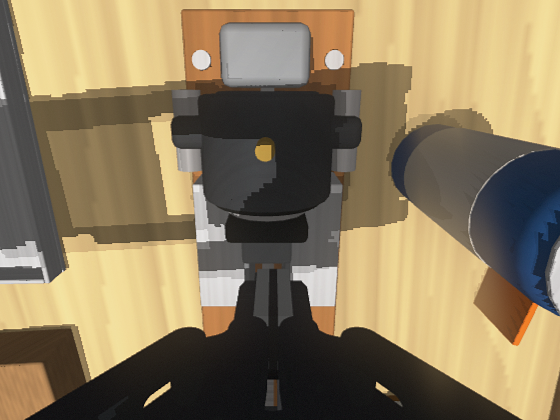

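>>> drive_tool:
  commands:
    - [[255,0,0.01,0.003,0],[255,0,0.012,0,0],[255,0,0.012,0,0],[255,0,0.012,0,0],[255,0,0,0,0]]

```text
time: 25.15
tool_pos: [0.6403, 0.0212, 0.1322]
eef_rot: [-0.001, 1.0, -0.03, 0.0]
ft_force: [-1.1, 3.3, 1.6]
opening: 0.0
```

>>> drive_tool:
  commands:
    - [[255,0,0.01,0,0],[255,0,0.01,0,0],[255,0,0,0,0]]

```text
time: 25.45
tool_pos: [0.6391, 0.0023, 0.1321]
eef_rot: [-0.001, 1.0, -0.03, 0.0]
ft_force: [1.5, 5.6, 0.5]
opening: -0.002
```

>>> drive_tool:
  commands:
    - [[255,0,0.013,0,0],[255,0,0.013,0,0],[255,0,0.013,0,0],[255,0,0.013,0,0],[255,0,0,0,0]]

```text
time: 25.95
tool_pos: [0.636, -0.0502, 0.1322]
eef_rot: [-0.001, 1.0, -0.03, 0.0]
ft_force: [0.9, 3.8, 1.2]
opening: -0.001
```

>>> drive_tool:
  commands:
    - [[255,0,0.01,0,0],[255,0,0.006,0,0],[255,0,0,0,0]]

```text
time: 26.25
tool_pos: [0.635, -0.0652, 0.1321]
eef_rot: [-0.001, 1.0, -0.03, 0.0]
ft_force: [0.9, 6.1, 1.8]
opening: -0.003
```

>>> drive_tool:
  commands:
    - [[255,0,0.006,0,0],[255,0,0.004,0,0],[255,0,0,0,0]]

```text
time: 26.55
tool_pos: [0.6347, -0.0688, 0.1317]
eef_rot: [-0.007, 1.0, -0.03, 0.0]
ft_force: [3.4, 21.3, -0.2]
opening: -0.003
```

>>> drive_tool:
  commands:
    - [[255,0,0.004,0,0],[255,0,0,0,0]]

```text
time: 26.75
tool_pos: [0.6346, -0.0698, 0.1315]
eef_rot: [-0.009, 1.0, -0.03, -0.0]
ft_force: [4.1, 28.6, -0.2]
opening: -0.002
```

>>> drive_tool:
  commands:
    - [[255,0,-0.03,0,0],[255,0,-0.035,0,0],[255,0,-0.01,-0.03,0],[255,0,0,-0.045,0],[255,0,0,-0.045,0],[255,0,0,-0.03,0],[255,0,0,0,0],[255,0,0,0,0]]

```text
time: 27.55
tool_pos: [0.6388, -0.006, 0.2828]
eef_rot: [0.0, 1.0, -0.029, 0.001]
ft_force: [-0.9, 0.3, -0.1]
opening: -0.001
```

>>> drive_tool:
  commands:
    - [[255,0,0,0,0],[255,0,0,0,0],[255,0,0,0,0]]

```text
time: 27.85
tool_pos: [0.6379, -0.0053, 0.2802]
eef_rot: [0.0, 1.0, -0.029, -0.002]
ft_force: [0.4, -0.0, -0.3]
opening: 0.002
```

```bash
python3 st.py
python3 - <<'E'
from h import *
import pickle
cal=fc('wrist');v=imaging.camera('wrist')[:,:,::-1].copy(); cv2.imwrite('pics/r_w.png',v); pickle.dump(cal,open('pics/cal_r.pkl','wb'))
cv2.imwrite('pics/r.png',cv2.resize(v,None,fx=1.42,fy=1.42,interpolation=cv2.INTER_CUBIC))
s=imaging.camera('side')[:,:,::-1]; cv2.imwrite('pics/r_s.png',cv2.resize(s[120:290,190:350],None,fx=3.5,fy=3.5,interpolation=cv2.INTER_CUBIC))
f=lambda x,y,z: (proj('wrist',[[*c2w(x,y),z]],cal)[0]*1.42).round(0).tolist()
print('jaw bot front 0',f(0,0,.062),'top rear',f(-.008,0,.108),'rail rear',f(.008,.03,.055),'piston bottom home',f(.09,0,.107),f(.09,0,.063),'p+3mm',f(.087,0,.107),'calliper',f(.098,0,.119),'paddle bot front',f(-.0445,0,.125))
E
```

```text
t 27.85 F [ 0.4 -0.  -0.3] [ 0.6379 -0.0053  0.2802] clamp [-0.0019 -0.    ]
jaw bot front 0 [388.0, 246.0] top rear [387.0, 275.0] rail rear [345.0, 232.0] piston bottom home [387.0, 107.0] [388.0, 109.0] p+3mm [387.0, 112.0] calliper [387.0, 90.0] paddle bot front [387.0, 340.0]
```

View pics/r.png

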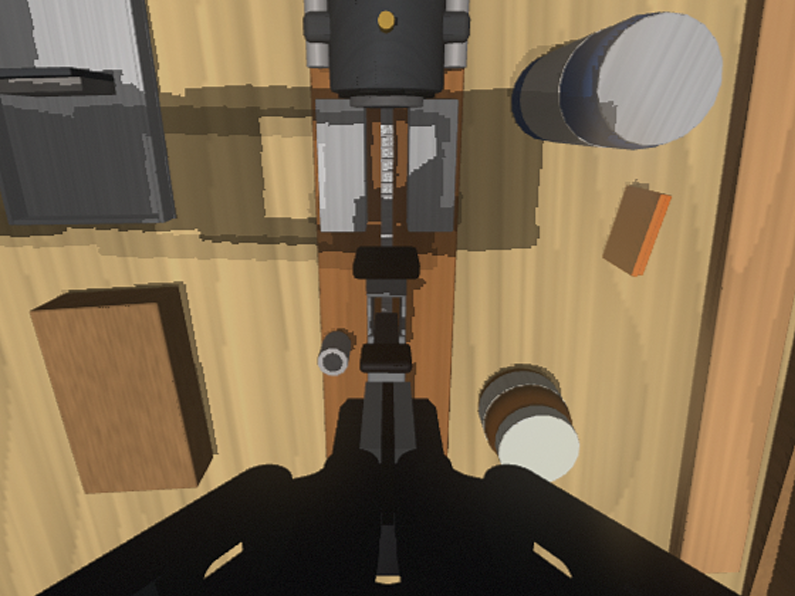

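View pics/r_s.png

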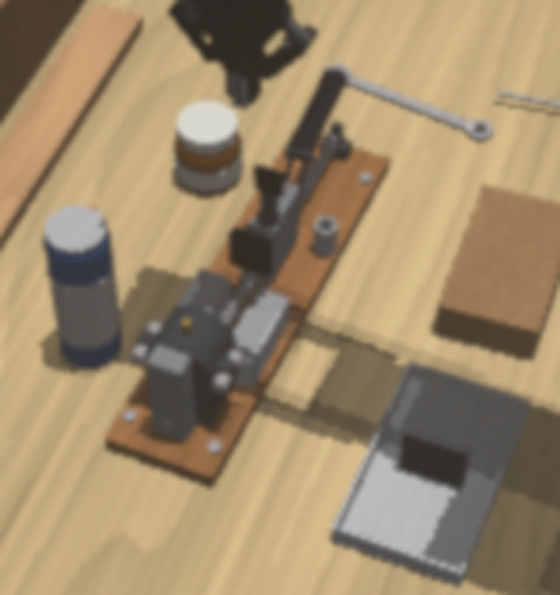

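Run:
```python
from h import *
v=cv2.imread('pics/r_w.png'); print(v[60:86,268:276].mean((1,2)).round(0).tolist()); print(v[165:200,260:285].mean((1,2)).round(0).tolist())
cv2.imwrite('pics/r_z.png',cv2.resize(v[40:200,215:335],None,fx=5,fy=3.7,interpolation=cv2.INTER_CUBIC))
```

```text
[61.0, 57.0, 36.0, 34.0, 27.0, 26.0, 22.0, 52.0, 91.0, 91.0, 89.0, 90.0, 90.0, 91.0, 62.0, 32.0, 52.0, 64.0, 64.0, 64.0, 64.0, 64.0, 64.0, 64.0, 64.0, 64.0]
[79.0, 87.0, 57.0, 49.0, 50.0, 50.0, 51.0, 52.0, 38.0, 24.0, 23.0, 23.0, 24.0, 23.0, 22.0, 23.0, 23.0, 23.0, 23.0, 24.0, 23.0, 23.0, 23.0, 23.0, 24.0, 23.0, 24.0, 24.0, 23.0, 23.0, 22.0, 33.0, 50.0, 51.0, 50.0]
```

View pics/r_z.png

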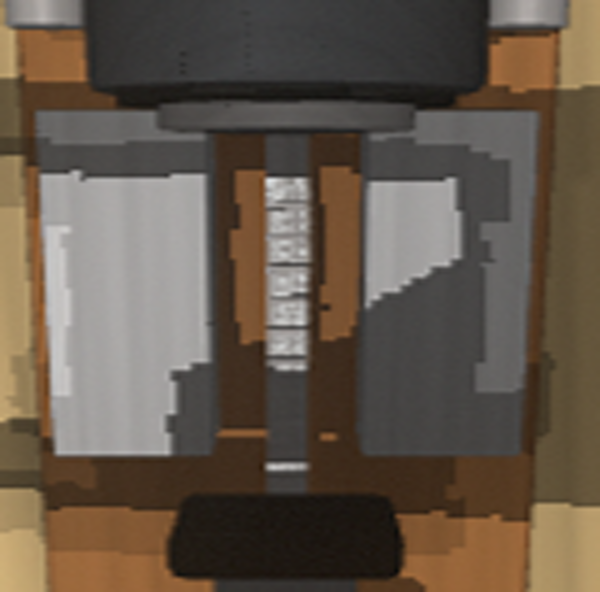

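Run:
```python
from rig import bot
print(bot.sign_off())
```

```text
the job is handed in; nothing more can be done
None
```

The job is done and handed in at about 28 s; the sign-off gives no verdict, so what follows rests on my own checks.

- **Pad:** I took the worn pad out by its side edges and stood it upright in the middle of the tray. The last picture still shows it there.
- **Piston:** Ten trigger strokes closed the jaw and pressed the piston in. The last two stopped early and did not move the jaw any further.
- **Jaw:** I pushed the release lever back and slid the head until it met the rear stop at about 25 N. Then I backed the gripper away to about 28 cm above the bench.

**Last checks:** In the final wrist picture the piston rim and the jaw face were both within about 1 mm of where home and the rear stop should appear. The trigger looked up, the gripper was clear of everything, and the tray and other things showed no sign of having moved.

**What disagreed:**
- Adding the jaw's measured travel to my rough estimate of its start put it at about 87 mm rather than 90 mm when fully pressed. The direct view of the piston rim and the early-stopping strokes both said it was home, so I went with those.
- My first clamp position from the wrist camera was about 7–10 mm off, because the arm was still settling when the picture was taken. I measured it again before the grasp.

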